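# Make up the press job tray: plates, tins and weight bar

### The arm

A 7-joint arm with a two-finger parallel gripper is mounted at the origin on a cart in front of the work surface, level with it; the furniture and walls round the work are solid. World frame = base frame: x ahead of the robot, y to its left, z up, the work surface at z = 0. Lengths are in mm, angles in rad, forces in N, time in s.
With the tool pointing down it reaches from about 400 to 850 mm from the base axis. Payload 4.5 kg.
Tool frame: the origin (TCP) lies on the mounting face of the last link; the fingertips stand 173 mm ahead of it and the grasp point (between the pads) lies 155 mm ahead of it (manip.nose_length is the z of the fingertips in the tool frame, in mm); z points along the fingers, y is the line along which they close (so a half turn about z gives the same grasp; the last joint's range is limited). The gripper opens to 85 mm and grips with 20 to 120 N. Pads are 22 mm wide; open, the fingers measure 114 mm over their backs; the gripper's body (76 mm by 85 mm) begins 54 mm behind the grasp point. The pads swing forward as they close: fully open they stand 13 mm farther back than shut.
Start: joints at [-1.141, 0.689, -0.195, 1.565, 0.157, 0.902, -0.215], TCP at [240.947, 576.7, 404.717] pointing down, gripper open.
Joint ranges: [-3.01, 3.01], [-0.46, 2.08], [-1.47, 1.51], [0.13, 2.56], [-1, 4.14], [0.04, 2.09], [-2.66, 2.66]. Speed limits (rad/s): [2.57, 2.57, 3.14, 3.14, 3.14, 3.14, 3.14].

### API

Orientations are given as a unit quaternion [w, x, y, z].
In Python, from bench import status, get_image, sign_off, manip gives the robot as it stands. The module is installed in compiled form; this text tells all that it offers.
- The arm moves only by the tool apply_moves, never from a script. Its argument "motion" is a list of rows, each a list of 5 numbers: the opening, from 0 (shut) to 1 (fully open), then the shift along the tool's x, y, z in units of 30 mm (1.0 is 30 mm), then the turn about the tool's z in units of 5 degrees (1.0 is 5 degrees). In form: [[gripper, tx, ty, tz, spin], ...]. A call has 1 to 12 rows; each row shifts and turns the commanded pose from where the row before left it, along the tool's axes as they then stand; what a row does not reach is not made up. A row lasts 1/12 s, in which the tool goes at most 41.7 mm and 7.16 degrees, less where a joint would pass 70% of its speed; a pose out of reach is approached as far as the arm can. A call is refused whole if a number of a shift passes 1 or a number of a turn 1, either way. A call with a gripper value outside its range is refused whole. The fingers move at their own pace and stop on an object; "squeeze" is the grip in N (left out, the last holds). Time passes only in rows, so rows that do not move let the fingers close. It gives the time, the measured TCP pose, the force, the opening and the grip force at its end, in the units of the state.
- status.observe(): the state, without advancing time (a new reading comes with each control period).
- get_image(name): name is "side" or "top"; returns a dict with "image" (384x512x3 uint8, red, green, blue), "depth" (384x512 float32, mm along the optical axis (not along the pixel's ray), 0 where there is no reading), "fx", "fy", "cx", "cy" (pixels), "k1" (the pictures are not rectified: a ray, as slopes to the right and down, at radius r is drawn at 1 + k1 r^2 times it, then the intrinsics apply), "xyz" and "rotation" of the camera in the world. Camera axes: x right, y down, z forward; pixel columns grow to the right and rows downward; lengths in mm; the calibration is good to about 2 mm. A picture is of the moment at which its call begins.
- sign_off(): hands the job in; it is judged then, once.
The state is a dict: "time_s": time; "qpos": joint angles; "joint_velocities": joint speeds; "tau": joint torques, N m; "tool_pos": TCP position; "eef_rot": TCP orientation; "contact_force": force on the tool from outside, world axes, zero at the start; "wrist_torque": the same for the moment, N m; "opening": opening from 0.0 (shut) to 1.0 (fully open); "grip_force": force on a finger pad.
Only numpy, scipy, OpenCV 4.12 (cv2) and the standard library are available. Lean on these libraries where they do the work, as an engineer would, in place of code of your own. Each camera call takes 0.05 s, during which the arm holds its last target. There are 200 camera calls.

### The job

Make up the job tray: in the middle of the small dark wooden tray lay the flat metal plates that are there, lengthwise along the tray's longer side, the shortest at the bottom and each longer one centred over the last, pressing down on each plate after you lay it to feel that it lies flat before you add the next. Then stack the closed round tin, or both tins if there are two, squarely on the plates, and last of all lay the brass bar flat across the middle of the top, in line with the plates. Leave the glue bottle and the black cap where they stand.

Things in the scene. Friction and masses are not known exactly. Their poses are not given: they have to be found in the camera images.
- job_tray: Small dark wooden tray with brass corners, fixed to the bench at the right, 112 mm (x) by 136 mm (y) outside; origin at the centre of its underside, z up. Its floor is 18 mm above the bench and its low lip, 5 mm thick, stands 8 mm above the floor; the longer side runs along its y axis.
- tray_middle (a point): The middle of the job tray's floor, on the floor, 18 mm above the bench; it has the tray's axes.
- tool_chest: Low closed wooden chest, fixed to the bench ahead of the robot, 120 mm (x) by 300 mm (y); the plates and the brass bar start on its flat top, 80 mm above the bench, lying across it (their long side along its x); a lip 5 mm thick runs round the top and stands 7 mm above it. Its drawers do not open. Origin at the centre of its underside.
- plate_short: The shortest aluminium plate, 44 mm (its x) by 60 mm (its y) by 10 mm thick, about 0.07 kg, two small dark holes drawn near its ends; origin at the centre of its underside, z up. May be absent (at least two of the three plates are there).
- plate_medium: The middle aluminium plate, 44 mm (its x) by 78 mm (its y) by 10 mm thick, about 0.09 kg; origin at the centre of its underside, z up. May be absent.
- plate_long: The longest aluminium plate, 44 mm (its x) by 96 mm (its y) by 10 mm thick, about 0.11 kg; origin at the centre of its underside, z up. May be absent.
- tin_a: Closed flat round tin, pale grey, 58 mm across and 18 mm high, about 0.05 kg, standing on the bench at the right in front of the job tray; origin at the centre of its underside, z up. May be absent (one or two tins are there).
- tin_b: The other tin, just like tin_a; it starts about 72 mm from it along x, so both are best gripped with the fingers closing along y. May be absent.
- brass_bar: Plain brass block, 21 mm (its x) by 66 mm (its y) by 20 mm high, 0.22 kg; origin at the centre of its underside, z up. Always there; it is as good on any of its long faces.
- bar_middle (a point): The middle of the brass bar, 10 mm above its underside.
- small_bottle: Small glue bottle, 27 by 40 by 71 mm, a bystander to the left of the tool chest; origin at the centre of its underside.
- loose_cap: Black cap, 28 mm across and 16 mm high, a bystander to the left of the tool chest; origin at the centre of its underside.

How it is judged:
By the outcome, as a careful person would: the job done as asked, in the order asked, and still so for the second after the job is handed in, with the robot touching nothing.
Of plate_short, plate_medium, plate_long only 2 to 3 are there at a start; the rules pass over those that are not, and their reading is None.
Of tin_a, tin_b only 1 to 2 are there at a start; the rules pass over those that are not, and their reading is None.
At some moment in a run one of brass_bar may be knocked a few centimetres aside while the robot is not near it.
Once in a run the grip may slacken for a moment while it holds something.
It also fails if it takes over 210 s, if anything falls off the work surface, if the arm or the gripper's body presses on something with over 40 N, if the wrist force passes 120 N, or if a joint passes its speed limit or range.

## Working session

There is one attempt and no reset: what is moved stays moved. The work goes in short steps, Python scripts to look and compute and a tool call to move; the robot and the scene stay as the last step left them, time stands still between calls to the robot, and variables do not carry over. Pictures are saved under pics/ and viewed, at most 14 in all, crops included, and the job is handed in when it is done.

Besides the shell and the picture viewer there is one more tool, called in YAML: its name, and indented under it one key for each argument. apply_moves: Moves the arm, as the interface text tells. Its arguments: {"type":"object","properties":{"motion":{"type":"array","items":{"type":"array","items":{"type":"number"}}},"squeeze":{"type":"number"}},"required":["motion"]}

```bash
mkdir -p pics; ls
cat > h.py <<'E'
import numpy as np, cv2
from bench import status, get_image, sign_off, manip
def world(c,u,v,z=None,d=None):
    xd=(u-c['cx'])/c['fx'];yd=(v-c['cy'])/c['fy'];x,y=xd,yd
    for _ in range(20):
        s=1+c['k1']*(x*x+y*y);x,y=xd/s,yd/s
    R=np.array(c['rotation']);
    if R.size==4: 
        w,a,b,e=R;from scipy.spatial.transform import Rotation as Q;R=Q.from_quat([a,b,e,w]).as_matrix()
    r=R@np.array([x,y,1.]);o=np.array(c['xyz'])
    return o+r*(d if d is not None else (z-o[2])/r[2])
def save(c,n): cv2.imwrite('pics/'+n,c['image'][:,:,::-1])
E
python3 - <<'E'
from h import *
s=status.observe();print({k:np.round(v,3) for k,v in s.items()});print(manip.nose_length)
for n in('top','side'):
    c=get_image(n);save(c,n+'0.png');np.save(n+'.npy',c,allow_pickle=True);print({k:v for k,v in c.items() if k not in('image','depth')})
E
```

```text
pics
{'time_s': np.float64(0.0), 'qpos': array([-1.141,  0.69 , -0.194,  1.566,  0.157,  0.902, -0.215]), 'joint_velocities': array([-0.   , -0.   ,  0.001, -0.   ,  0.001,  0.001,  0.   ]), 'tau': array([-1.0000e-03, -5.3959e+01, -1.2670e+00, -1.5855e+01,  9.0000e-03,
        9.0000e-03, -0.0000e+00]), 'tool_pos': array([240.853, 576.369, 403.884]), 'eef_rot': array([-0.   ,  0.197,  0.98 , -0.001]), 'contact_force': array([ 0.65 , -0.119, -0.037]), 'wrist_torque': array([ 0.031, -0.02 ,  0.053]), 'grip_force': np.float64(0.0), 'opening': np.float64(1.0)}
173.4
{'fx': 491.47299657257, 'fy': 491.47299657257, 'cx': 260.67745373793247, 'cy': 193.38950811961658, 'k1': -0.19916303865208418, 'xyz': array([ 449.74963372,    5.63837983, 1205.01993101]), 'rotation': array([-0.0320626 ,  0.70879015, -0.70418815,  0.02660006])}
{'fx': 352.0996231217927, 'fy': 352.0996231217927, 'cx': 259.09539904742553, 'cy': 187.75952590890313, 'k1': -0.0036102045778041813, 'xyz': array([397.84745603, 863.56762503, 502.37061058]), 'rotation': array([ 0.06342099, -0.07777696,  0.84185682, -0.53028824])}
```

View pics/top0.png

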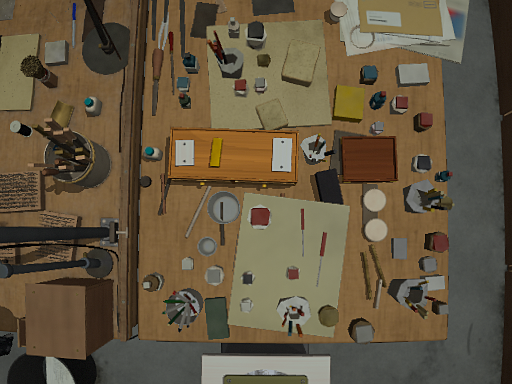

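View pics/side0.png

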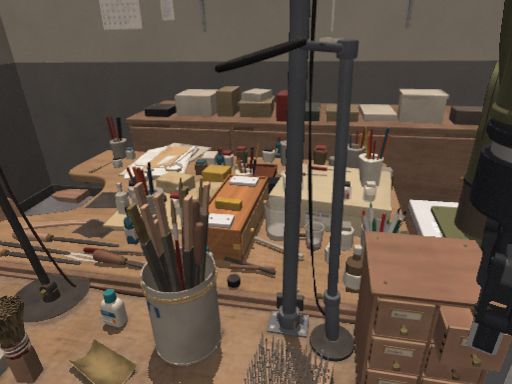

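The top view shows the chest with a plate at (184,152), the brass bar at (215,152) and a plate at (281,154). The tray is at (369,159), and two tins are at (375,200) and (376,230). The side view sees the chest top and the bystanders, but the right part of the bench poorly.

```bash
cat >> h.py <<'E'
def blob(c,mask,roi,z):
    u0,v0,u1,v1=roi;m=np.zeros(mask.shape,np.uint8);m[v0:v1,u0:u1]=mask[v0:v1,u0:u1]
    n,l,st,ce=cv2.connectedComponentsWithStats(m)
    i=1+np.argmax(st[1:,4]);vs,us=np.nonzero(l==i)
    P=np.array([world(c,u,v,z)[:2] for u,v in zip(us,vs)],np.float32)
    h=cv2.findContours((l==i).astype(np.uint8),0,2)[0][0][:,0].astype(float)
    r=cv2.minAreaRect(P);d=np.median([c['depth'][v,u] for u,v in zip(us,vs)])
    zz=np.median([world(c,u,v,d=c['depth'][v,u])[2] for u,v in zip(us,vs)])
    mu=P.mean(0);C=np.cov((P-mu).T);w,V=np.linalg.eigh(C);a=np.degrees(np.arctan2(V[1,1],V[0,1]))
    return dict(mean=mu.round(1),rect=np.round(r[0],1),size=np.round(r[1],1),ang=round(float(r[2]),1),pca=round(float(a),1),ext=np.sqrt(12*w).round(1),z=round(float(zz),1),n=len(us))
E
python3 - <<'E'
from h import *
c=np.load('top.npy',allow_pickle=True).item()
im=c['image'];hsv=cv2.cvtColor(im,cv2.COLOR_RGB2HSV)
white=((hsv[...,1]<70)&(hsv[...,2]>130)).astype(np.uint8)
print('A',blob(c,white,(168,130,204,180),90));print('B',blob(c,white,(264,130,298,180),90))
print('t1',blob(c,white,(358,185,392,214),18));print('t2',blob(c,white,(358,215,392,245),18))
yel=((hsv[...,0]>22)&(hsv[...,0]<32)&(hsv[...,1]>170)&(hsv[...,2]>130)).astype(np.uint8)
print('bar',blob(c,yel,(200,134,235,175),100))
for (u,v) in[(184,152),(281,154),(215,152),(369,159),(345,159),(232,140)]:
    print((u,v),im[v,u],hsv[v,u],world(c,u,v,d=c['depth'][v,u]).round(1))
# tray by colours
print(im[158,330:405].tolist()[::2]); print(im[130:190,369].tolist()[::2])
cv2.imwrite('pics/crop.png',cv2.resize(im[120:250,160:410,::-1],None,fx=3.2,fy=3.2,interpolation=cv2.INTER_CUBIC))
E
```

```text
A {'mean': array([637.6, 191.4], dtype=float32), 'rect': array([637.5, 192.5]), 'size': array([57.2, 42.2]), 'ang': 1.3, 'pca': -176.0, 'ext': array([42.6, 58.6]), 'z': 89.7, 'n': 440}
B {'mean': array([633.5, -32.9], dtype=float32), 'rect': array([633.4, -32.9]), 'size': array([43. , 76.9]), 'ang': 87.7, 'pca': 176.8, 'ext': array([43.7, 76.9]), 'z': 89.2, 'n': 613}
t1 {'mean': array([ 534.7, -263.3], dtype=float32), 'rect': array([ 535.2, -263.2]), 'size': array([51.5, 52.6]), 'ang': 0.2, 'pca': 84.0, 'ext': array([47.5, 48.1]), 'z': 17.2, 'n': 390}
t2 {'mean': array([ 462., -266.], dtype=float32), 'rect': array([ 462. , -266.3]), 'size': array([54.7, 51.2]), 'ang': 89.9, 'pca': 84.2, 'ext': array([47.2, 48. ]), 'z': 17.2, 'n': 391}
bar {'mean': array([636.8, 118.3], dtype=float32), 'rect': array([637. , 118.4]), 'size': array([19.4, 64.7]), 'ang': 83.9, 'pca': 173.4, 'ext': array([19.5, 65.6]), 'z': 99.6, 'n': 239}
(184, 152) [169 168 159] [ 27  15 169] [637.5 192.5  89.1]
(281, 154) [169 175 168] [ 56  10 175] [634.  -31.6  86.7]
(215, 152) [155 122   0] [ 24 255 155] [635.4 119.
[... 445 characters left out ...]
, 21], [86, 46, 23], [86, 46, 23], [85, 44, 22], [86, 47, 23], [86, 47, 22], [85, 46, 22], [87, 47, 21], [87, 46, 22], [86, 46, 25], [87, 46, 23], [86, 46, 22], [86, 46, 23], [95, 51, 28], [31, 15, 5], [93, 49, 24], [127, 100, 61], [132, 104, 65], [130, 101, 64], [124, 94, 61]]
[[62, 71, 71], [83, 77, 68], [131, 100, 64], [94, 59, 31], [51, 24, 7], [87, 47, 23], [84, 44, 21], [85, 45, 24], [88, 48, 24], [85, 45, 23], [80, 43, 21], [79, 42, 23], [85, 45, 21], [82, 44, 22], [86, 45, 21], [83, 45, 21], [88, 47, 23], [85, 45, 22], [84, 46, 22], [87, 47, 25], [89, 48, 24], [93, 51, 24], [87, 47, 23], [87, 46, 23], [95, 49, 25], [96, 52, 26], [57, 44, 28], [75, 67, 54], [81, 73, 57], [80, 72, 56]]
```

View pics/crop.png

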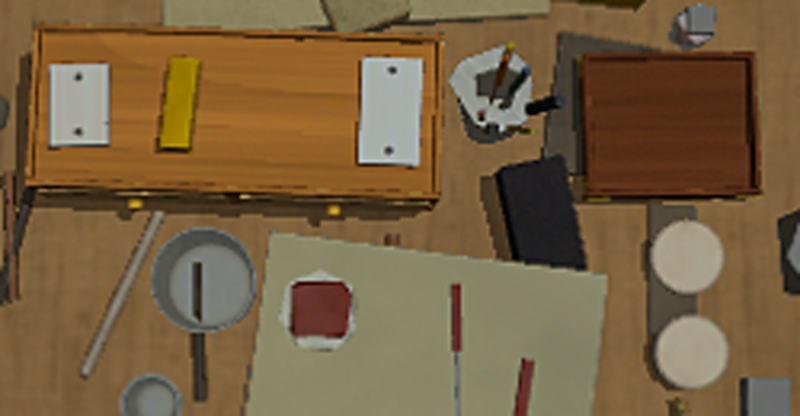

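Plates present: short at A (about 60 mm) and medium at B (about 78 mm), with two tins. Next I'll measure the tray and the gaps to the chest lip.

```bash
cat >> h.py <<'E'
def cloud(c,roi):
    u0,v0,u1,v1=roi
    return np.array([world(c,u,v,d=c['depth'][v,u]) for v in range(v0,v1) for u in range(u0,u1) if c['depth'][v,u]>0])
E
python3 - <<'E'
from h import *
c=np.load('top.npy',allow_pickle=True).item()
P=cloud(c,(330,125,405,195));Z=P[:,2]
print(np.histogram(Z,np.arange(-6,40,2)))
m=(Z>11)&(Z<32)&(abs(P[:,0]-634)<90);print('tray',cv2.minAreaRect(P[m,:2].astype(np.float32)),P[m].min(0),P[m].max(0),P[m].mean(0))
# tray rows: per column strips bounds
Q=P[m]
for x in range(595,680,20):
    q=Q[abs(Q[:,0]-x)<2];print('x',x,q[:,1].min().round(1),q[:,1].max().round(1))
for y in range(-300,-195,20):
    q=Q[abs(Q[:,1]-y)<2];print('y',y,q[:,0].min().round(1),q[:,0].max().round(1))
P=cloud(c,(155,115,310,190));Z=P[:,2];m=(Z>70)
Q=P[m];print('chest',cv2.minAreaRect(Q[:,:2].astype(np.float32)))
for x in (600,640,670):
    q=Q[abs(Q[:,0]-x)<2];print('x',x,q[:,1].min().round(1),q[:,1].max().round(1))
for y in (170,100,50,0,-20):
    q=Q[abs(Q[:,1]-y)<2];print('y',y,q[:,0].min().round(1),q[:,0].max().round(1))
# tins by depth
for roi in((355,183,395,217),(355,213,395,248)):
    p=cloud(c,roi);q=p[(p[:,2]>10)&(p[:,2]<26)];print('tin',cv2.minEnclosingCircle(q[:,:2].astype(np.float32)),q.mean(0),len(q))
E
```

```text
(array([142, 350, 552, 415, 243, 181, 142, 102,  67, 193, 485, 719, 540,
       260, 158, 152,  88,  36,  11,   8,  25,  69]), array([-6, -4, -2,  0,  2,  4,  6,  8, 10, 12, 14, 16, 18, 20, 22, 24, 26,
       28, 30, 32, 34, 36, 38]))
tray ((628.8082275390625, -249.70843505859375), (180.12864685058594, 151.17599487304688), 7.491169452667236) [ 548.2201495  -335.51979799   11.01247539] [ 720.71320094 -167.69866873   31.93668761] [ 633.30044151 -251.95983378   18.41584049]
x 595 -318.7 -184.8
x 615 -318.6 -184.3
x 635 -316.6 -184.6
x 655 -317.5 -172.4
x 675 -318.8 -183.1
y -300 581.4 692.3
y -280 549.2 692.5
y -260 548.2 708.7
y -240 548.6 688.0
y -220 579.5 691.2
y -200 578.4 691.0
chest ((633.2438354492188, 66.55033111572266), (327.0575256347656, 123.48479461669922), 88.39193725585938)
x 600 -68.5 230.4
x 640 -97.0 228.3
x 670 -96.8 226.8
y 170 576.7 696.9
y 100 574.2 694.3
y 50 572.7 692.5
y 0 570.7 690.9
y -20 570.6 689.9
tin ((534.4166259765625, -252.1245574951172), 43.377586364746094) [ 533.81621415 -260.67979097   16.01418109] 520
tin ((460.81494140625, -271.84857177734375), 55.26194763183594) [ 462.96855989 -265.22034436   16.31614961] 520
```

Run:
```python
from h import *
c=np.load('top.npy',allow_pickle=True).item()
im=cv2.GaussianBlur(c['image'].astype(np.float32)[...,0],(0,0),0.6)
def edge(line,lo,hi,sign):
    g=np.gradient(line)*sign;k=lo+np.argmax(g[lo:hi])
    a,b,d=g[k-1],g[k],g[k+1];return k+0.5*(a-d)/(a-2*b+d+1e-9)
def fit(P,ax):
    P=np.array(P);y=P[:,ax];x=P[:,1-ax]
    for _ in range(4):
        p=np.polyfit(x,y,1);r=abs(y-np.polyval(p,x));k=r<=max(1.0,np.median(r)*2.5);x,y=x[k],y[k]
    return p,len(x)
L=[world(c,edge(im[v],339,346,1),v,26)[:2] for v in range(143,178)]
R=[world(c,edge(im[v],394,400,1),v,26)[:2] for v in range(143,178)]
F=[world(c,u,edge(im[:,u],132,138,-1),26)[:2] for u in range(350,392)]
N=[world(c,u,edge(im[:,u],179,185,-1),26)[:2] for u in range(350,392)]
l,r,f,n=fit(L,1),fit(R,1),fit(F,0),fit(N,0)
print(l,r,f,n)
ly,ry=np.polyval(l[0],635),np.polyval(r[0],635);fx,nx=np.polyval(f[0],-251),np.polyval(n[0],-251)
print('y',ly,ry,ly-ry,(ly+ry)/2,'x',fx,nx,fx-nx,(fx+nx)/2)
o=lambda u,v:world(c,160+u/3.2,120+v/3.2,90)
for a,b in(((78,77),(78,132)),((392,70),(388,150))):
    d=o(*a)-o(*b);print('holes',(o(*a)+o(*b))[:2]/2,np.degrees(np.arctan2(d[1],d[0])),np.hypot(*d[:2]))
```

```text
(array([ 3.83906797e-02, -2.07986287e+02]), 35) (array([ 2.67068481e-02, -3.32978750e+02]), 35) (array([1.04686510e-01, 7.20873627e+02]), 24) (array([-1.86643895e-02,  5.77318588e+02]), 40)
y -183.60820503969012 -316.0199015394302 132.41169649974006 -249.81405328956015 x 694.5973130830411 582.0033502456747 112.59396283736635 638.3003316643578
holes [635.82403393 191.46801803] 1.4334670491662584 40.236577847962664
holes [632.70368792 -33.46521456] -2.719176229497551 58.19230479405347
```

Run:
```python
from h import *
c=np.load('top.npy',allow_pickle=True).item()
a=c['image'][128:192,334:406,::-1]
a=cv2.convertScaleAbs(cv2.resize(a,None,fx=9,fy=9,interpolation=cv2.INTER_NEAREST),alpha=1.6,beta=10)
for i in range(0,72,10): cv2.putText(a,str(334+i),(i*9,10),0,.35,(0,255,255),1)
for i in range(0,64,10): cv2.putText(a,str(128+i),(0,i*9+10),0,.35,(0,255,255),1)
cv2.imwrite('pics/tray.png',a)
```

```text
(no output)
```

View pics/tray.png

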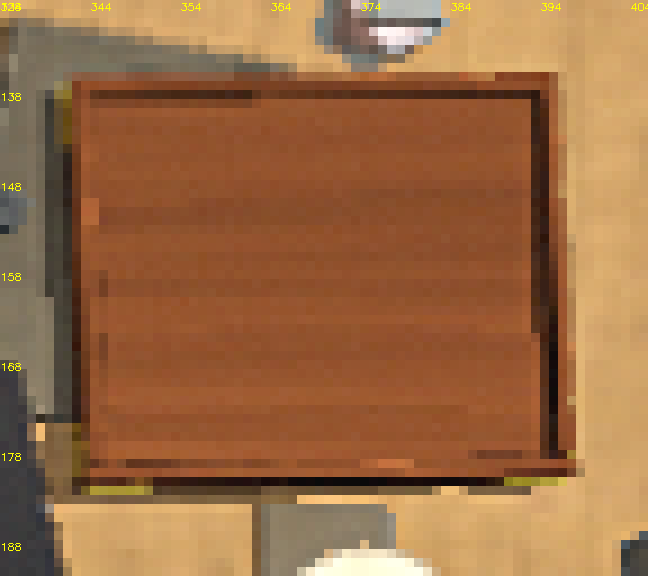

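The tray is clear in this crop. Its outer rim runs from u≈342 to 396.5 and v≈135.7 to 180.7, so the centre is about (369.3, 158.2) with a slight yaw of about +1.4°.

```bash
cat >> h.py <<'E'
def plan(x,y,z,psi):
    s=status.observe();w,a,b,e=s['eef_rot'];from scipy.spatial.transform import Rotation as Q
    R=Q.from_quat([a,b,e,w]).as_matrix();p=np.degrees(np.arctan2(R[1,1],R[0,1]))
    d=np.array([x,y,z])-s['tool_pos'];t=np.radians(psi);sp=(p-psi+180)%360-180
    v=np.array([-np.sin(t)*d[0]+np.cos(t)*d[1],np.cos(t)*d[0]+np.sin(t)*d[1],-d[2]])
    print('t',round(float(s['time_s']),1),'pos',s['tool_pos'].round(1),'psi',p.round(1),'tilt',np.degrees(np.arccos(-R[2,2])).round(2),'| spin u',(sp/5).round(2),'shift u',(v/30).round(3),'| open',np.round(s['opening'],3),'F',s['contact_force'].round(1),'q7',s['qpos'][6].round(2))
E
python3 - <<'E'
from h import *
c=np.load('top.npy',allow_pickle=True).item()
print(world(c,369.3,158.2,26))
plan(636.5,191.5,330,1.4)
E
```

```text
[ 635.75856185 -249.87313982   26.        ]
t 0.1 pos [240.9 576.4 403.9] psi 67.3 tilt 0.1 | spin u 13.19 shift u [-13.148  12.87    2.465] | open 0.998 F [-0.1 -0.6 -0. ] q7 -0.22
```

Run:
```python
from h import *
for n in('top','side'):
    c=np.load(n+'.npy',allow_pickle=True).item()
    P=cloud(c,(0,0,511,383))
    m=(P[:,0]>150)&(P[:,0]<800)&(P[:,1]>230)&(P[:,1]<800)
    Q=P[m]
    for z in range(100,700,60):
        q=Q[abs(Q[:,2]-z)<30]
        b=np.unique((q[:,:2]//40*40).astype(int),axis=0,return_counts=True)
        print(n,z,[(*map(int,k),int(v)) for k,v in zip(*b) if v>8])
```

```text
top 100 [(160, 360, 56), (200, 360, 147), (240, 360, 146), (280, 360, 147), (320, 240, 100), (320, 360, 67), (320, 400, 40), (320, 440, 47), (320, 480, 39), (360, 400, 130), (400, 360, 23), (440, 360, 88), (560, 360, 10), (560, 400, 146), (560, 440, 38), (560, 480, 47), (600, 360, 128), (600, 400, 17), (600, 440, 37), (600, 480, 103), (640, 240, 10), (640, 280, 12), (640, 360, 11), (640, 400, 69), (640, 440, 24), (640, 480, 37), (760, 400, 9), (760, 440, 11)]
top 160 [(160, 360, 65), (160, 520, 26), (200, 360, 173), (200, 520, 116), (240, 360, 169), (240, 520, 48), (280, 360, 166), (320, 360, 82), (320, 400, 30), (320, 440, 33), (320, 480, 28), (360, 400, 64), (400, 360, 31), (440, 360, 86), (560, 360, 18), (560, 400, 130), (560, 440, 72), (560, 480, 13), (600, 360, 121), (600, 400, 63), (600, 440, 22), (600, 480, 71), (640, 360, 13), (640, 400, 127), (640, 440, 65), (640, 480, 38)]
top 220 [(160, 360, 90), (160, 400, 151), (160, 440, 150), (160, 480, 136), (200, 360, 188), (200, 400, 325), (200, 440, 314), (200, 480, 290), (200, 520, 35), (240, 360, 203), (240, 400, 330), (240, 440,
[... 2711 characters left out ...]
 520, 24), (240, 560, 879), (240, 600, 1672), (240, 640, 213), (280, 560, 29), (280, 600, 64), (360, 400, 549), (400, 360, 295), (400, 400, 21), (440, 360, 187), (440, 400, 321)]
side 400 [(240, 520, 31), (240, 560, 1994), (240, 600, 360), (280, 560, 249), (360, 400, 652), (400, 360, 359), (400, 400, 30), (440, 360, 247), (440, 400, 327)]
side 460 [(240, 560, 789), (280, 560, 77), (360, 400, 824), (400, 360, 407), (400, 400, 61), (400, 440, 277), (400, 480, 136), (400, 520, 21), (440, 360, 271), (440, 400, 237), (440, 440, 52), (440, 520, 425), (480, 440, 57), (480, 480, 36), (480, 520, 209)]
side 520 [(400, 360, 368), (400, 400, 27), (440, 360, 246), (440, 400, 135)]
side 580 []
side 640 []
```

The lamp poles stand at about (380,420) and (440,385), in the direct path. I'll retract and swing inside them.

apply_moves:
  motion:
    - [1,0,0,-1,0]
    - [1,0,0,-1,0]
    - [1,-0.03,-0.9,0,0]
    - [1,-0.03,-0.9,0,0]
    - [1,-0.03,-0.9,0,0]
    - [1,-0.03,-0.9,0,0]
    - [1,-0.03,-0.9,0,0]
    - [1,-0.03,-0.9,0,0]
    - [1,-0.03,-0.9,0,0]

```text
time_s: 0.85
tool_pos: [173.4, 398.4, 464.4]
eef_rot: [-0.0, 0.197, 0.98, -0.0]
contact_force: [-0.5, 0.8, 0.0]
opening: 1.003
grip_force: 0.0
```

apply_moves:
  motion:
    - [1,-0.88,-0.3,0,0]
    - [1,-0.88,-0.3,0,0]
    - [1,-0.88,-0.3,0,0]
    - [1,-0.88,-0.3,0,0]
    - [1,-0.88,-0.3,0,0]
    - [1,-0.88,-0.3,0,0]
    - [1,-0.9,-0.41,0,0]
    - [1,-0.9,-0.41,0,0]
    - [1,-0.9,-0.41,0,0]
    - [1,-0.9,-0.41,0,0]
    - [1,-0.9,-0.41,0,0]
    - [1,-0.9,-0.41,0,0]

```text
time_s: 1.85
tool_pos: [420.9, 157.1, 464.5]
eef_rot: [-0.0, 0.197, 0.98, -0.0]
contact_force: [-0.4, 0.3, -0.1]
opening: 1.0
grip_force: 0.0
```

apply_moves:
  motion:
    - [0.8,0,0,0,1]
    - [0.8,0,0,0,1]
    - [0.8,0,0,0,1]
    - [0.8,0,0,0,1]
    - [0.8,0,0,0,1]
    - [0.8,0,0,0,1]
    - [0.8,0,0,0,1]
    - [0.8,0,0,0,1]
    - [0.8,0,0,0,1]
    - [0.8,0,0,0,1]
    - [0.8,0,0,0,1]
    - [0.8,0,0,0,1]

```text
time_s: 2.85
tool_pos: [420.1, 158.4, 464.5]
eef_rot: [-0.0, 0.662, 0.749, -0.0]
contact_force: [-0.5, 0.4, 0.3]
opening: 0.8
grip_force: 0.0
```

Run:
```python
from h import *
plan(636.5,191.5,330,1.4)
```

```text
t 2.9 pos [420.1 158.4 464.5] psi 7.1 tilt 0.04 | spin u 1.14 shift u [0.927 7.24  4.482] | open 0.8 F [-0.5  0.4  0.3] q7 -0.27
```

apply_moves:
  motion:
    - [0.8,0,0,0,0.57]
    - [0.8,0,0,0,0.57]
    - [0.8,0.116,0.905,0,0]
    - [0.8,0.116,0.905,0,0]
    - [0.8,0.116,0.905,0,0]
    - [0.8,0.116,0.905,0,0]
    - [0.8,0.116,0.905,0,0]
    - [0.8,0.116,0.905,0,0]
    - [0.8,0.116,0.905,0,0]
    - [0.8,0.116,0.905,0,0]

```text
time_s: 3.68
tool_pos: [637.6, 192.6, 464.1]
eef_rot: [-0.0, 0.697, 0.717, -0.0]
contact_force: [0.6, 0.0, 0.1]
opening: 0.798
grip_force: 0.0
```

apply_moves:
  motion:
    - [0.8,0,0,0.9,0]
    - [0.8,0,0,0.9,0]
    - [0.8,0,0,0.9,0]
    - [0.8,0,0,0.9,0]
    - [0.8,0,0,0.9,0]
    - [0.8,0,0,0.9,0]
    - [0.8,0,0,0.7,0]
    - [0.8,0,0,0.3,0]
    - [0.8,0,0,0,0]

```text
time_s: 4.43
tool_pos: [635.5, 192.2, 270.0]
eef_rot: [-0.001, 0.697, 0.717, -0.002]
contact_force: [0.9, -0.8, 0.6]
opening: 0.799
grip_force: 0.0
```

Run:
```python
from h import *
plan(636.5,191.5,260,1.4)
c=get_image('side');save(c,'s1.png')
c=get_image('top')
a=cv2.resize(c['image'][115:195,155:310,::-1],None,fx=5,fy=5,interpolation=cv2.INTER_CUBIC)
cv2.imwrite('pics/t1.png',a)
cv2.imwrite('pics/s1c.png',cv2.resize(get_image('side')['image'][120:300,130:330,::-1],None,fx=3.3,fy=3.3))
```

```text
t 4.4 pos [635.5 192.2 270. ] psi 1.6 tilt 0.32 | spin u 0.05 shift u [-0.026  0.034  0.332] | open 0.799 F [ 0.9 -0.8  0.6] q7 -0.22
```

View pics/s1c.png

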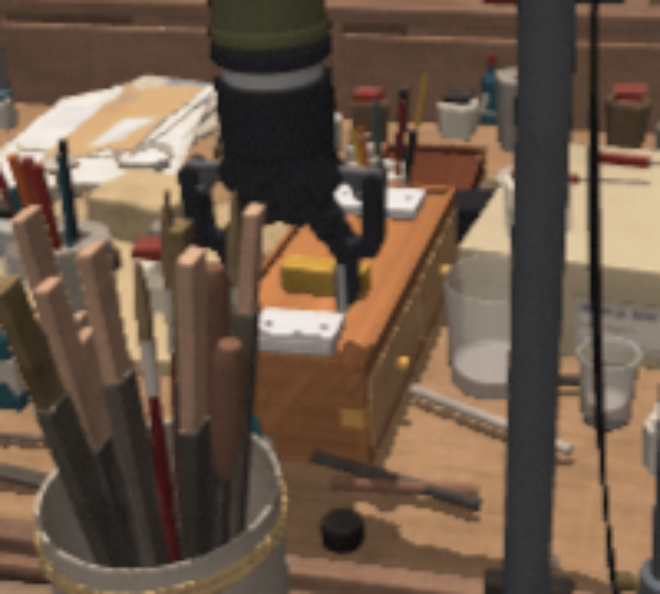

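The side crop shows the gripper over the short plate, with the near finger just outside its end at about (345,290). I'll descend in small steps.

apply_moves:
  motion:
    - [0.8,0,0,0.17,0]
    - [0.8,0,0,0.17,0]
    - [0.8,0,0,0.05,0]
    - [0.8,0,0,0,0]

```text
time_s: 4.92
tool_pos: [636.4, 192.4, 260.7]
eef_rot: [-0.0, 0.697, 0.717, -0.0]
contact_force: [-0.3, 0.3, 0.6]
opening: 0.801
grip_force: 0.0
```

apply_moves:
  motion:
    - [0.8,0,0,0.1,0]
    - [0.8,0,0,0,0]

```text
time_s: 5.08
tool_pos: [636.5, 192.5, 257.7]
eef_rot: [-0.0, 0.697, 0.717, -0.0]
contact_force: [0.6, 1.0, -0.4]
opening: 0.803
grip_force: 0.0
```

apply_moves:
  motion:
    - [0.8,0,0,0.1,0]
    - [0.8,0,0,0,0]

```text
time_s: 5.25
tool_pos: [636.4, 192.4, 254.5]
eef_rot: [-0.0, 0.697, 0.717, -0.0]
contact_force: [-1.1, 0.9, -0.8]
opening: 0.799
grip_force: 0.0
```

apply_moves:
  motion:
    - [0.8,0,0,0.08,0]
    - [0.8,0,0,0,0]

```text
time_s: 5.42
tool_pos: [636.4, 192.4, 252.2]
eef_rot: [-0.0, 0.697, 0.717, -0.0]
contact_force: [0.3, -0.6, 0.3]
opening: 0.803
grip_force: 0.0
```

apply_moves:
  motion:
    - [0.8,0,0,0.07,0]
    - [0.8,0,0,0,0]

```text
time_s: 5.58
tool_pos: [636.5, 192.4, 250.2]
eef_rot: [-0.0, 0.697, 0.717, -0.0]
contact_force: [0.3, 1.0, -0.2]
opening: 0.799
grip_force: 0.0
```

apply_moves:
  motion:
    - [0.8,0,0,0.05,0]
    - [0.8,0,0,0,0]
    - [0.6,0,0,0,0]
    - [0.6,0,0,0,0]
    - [0.6,0,0,0,0]
    - [0.6,0,0,0,0]
    - [0.6,0,0,0,0]
    - [0.6,0,0,0,0]
  squeeze: 40

```text
time_s: 6.25
tool_pos: [636.7, 192.5, 249.3]
eef_rot: [0.0, 0.697, 0.717, 0.0]
contact_force: [-0.4, -0.6, 3.1]
opening: 0.689
grip_force: 44.0
```

apply_moves:
  motion:
    - [0.6,0,0,-0.2,0]
    - [0.6,0,0,-0.6,0]
    - [0.6,0,0,-0.9,0]
    - [0.6,0,0,-0.9,0]
    - [0.6,0,0,-0.9,0]
    - [0.6,0,0,-0.9,0]
    - [0.6,0,0,-0.9,0]
    - [0.6,0,0,-0.5,0]
  squeeze: 60

```text
time_s: 6.92
tool_pos: [636.9, 192.4, 426.5]
eef_rot: [0.001, 0.697, 0.717, 0.002]
contact_force: [0.6, 0.2, -0.3]
opening: 0.678
grip_force: 65.3
```

apply_moves:
  motion:
    - [0.6,0,0,0,1]
    - [0.6,0,0,0,1]
    - [0.6,0,0,0,1]
    - [0.6,0,0,0,1]
    - [0.6,0,0,0,1]
    - [0.6,0,0,0,1]
    - [0.6,0,0,0,1]
    - [0.6,0,0,0,1]
    - [0.6,0,0,0,1]

```text
time_s: 7.67
tool_pos: [636.2, 192.5, 422.8]
eef_rot: [-0.0, 0.919, 0.394, -0.001]
contact_force: [-0.5, -1.2, -1.0]
opening: 0.681
grip_force: 65.4
```

apply_moves:
  motion:
    - [0.6,0,0,0,1]
    - [0.6,0,0,0,1]
    - [0.6,0,0,0,1]
    - [0.6,0,0,0,1]
    - [0.6,0,0,0,1]
    - [0.6,0,0,0,1]
    - [0.6,0,0,0,1]
    - [0.6,0,0,0,1]
    - [0.6,0,0,0,1]

```text
time_s: 8.42
tool_pos: [636.2, 192.6, 422.8]
eef_rot: [-0.0, 1.0, 0.012, -0.001]
contact_force: [-1.1, 0.3, -0.0]
opening: 0.68
grip_force: 65.4
```

Run:
```python
from h import *
plan(636,-250.3,420,-88.6);print(status.observe()['grip_force'])
```

```text
t 8.4 pos [636.2 192.6 422.8] psi -88.6 tilt 0.08 | spin u -0.0 shift u [-0.367 14.758  0.092] | open 0.68 F [-1.1  0.3 -0. ] q7 -1.51
65.35184383392334
```

apply_moves:
  motion:
    - [0.6,-0.03,0.96,0,0]
    - [0.6,-0.03,0.96,0,0]
    - [0.6,-0.03,0.96,0,0]
    - [0.6,-0.03,0.96,0,0]
    - [0.6,-0.03,0.96,0,0]
    - [0.6,-0.03,0.96,0,0]
    - [0.6,-0.03,0.96,0,0]
    - [0.6,-0.03,0.96,0,0]
    - [0.6,-0.03,0.96,0,0]
    - [0.6,-0.03,0.96,0,0]
    - [0.6,-0.03,0.96,0,0]
    - [0.6,-0.03,0.96,0,0]

```text
time_s: 9.42
tool_pos: [635.2, -154.5, 422.9]
eef_rot: [-0.0, 1.0, 0.014, -0.0]
contact_force: [-0.5, -0.5, -0.3]
opening: 0.68
grip_force: 65.4
```

apply_moves:
  motion:
    - [0.6,0,0.96,0,0]
    - [0.6,0,0.96,0,0]
    - [0.6,0,0.96,0,0]
    - [0.6,0,0.36,0,0]
    - [0.6,0,0,0.9,0]
    - [0.6,0,0,0.9,0]
    - [0.6,0,0,0.9,0]
    - [0.6,0,0,0.9,0]
    - [0.6,0,0,0.9,0]
    - [0.6,0,0,0.9,0]
    - [0.6,0,0,0.6,0]
    - [0.6,0,0,0,0]

```text
time_s: 10.42
tool_pos: [636.8, -248.4, 238.2]
eef_rot: [-0.003, 1.0, 0.014, -0.004]
contact_force: [-0.2, 0.4, -0.9]
opening: 0.681
grip_force: 69.2
```

Run:
```python
from h import *
plan(636,-250.3,190,-88.6);print(status.observe()['grip_force'])
c=get_image('top')
cv2.imwrite('pics/t2.png',cv2.resize(c['image'][115:245,310:430,::-1],None,fx=4,fy=4,interpolation=cv2.INTER_CUBIC))
```

```text
t 10.4 pos [ 636.8 -248.4  238.2] psi -88.3 tilt 0.54 | spin u 0.05 shift u [-0.027  0.063  1.607] | open 0.681 F [-0.2  0.4 -0.9] q7 -0.81
69.23041820526123
```

apply_moves:
  motion:
    - [0.6,0,0,0,0]
    - [0.6,0,0,0.4,0]
    - [0.6,0,0,0.4,0]
    - [0.6,0,0,0.4,0]
    - [0.6,0,0,0.2,0]
    - [0.6,0,0,0,0]
    - [0.6,0,0,0,0]

```text
time_s: 11.05
tool_pos: [638.1, -250.5, 200.3]
eef_rot: [-0.0, 1.0, 0.014, -0.001]
contact_force: [-0.1, 0.5, -0.9]
opening: 0.676
grip_force: 69.3
```

Run:
```python
from h import *
plan(636,-250.3,188,-88.6)
```

```text
t 11.1 pos [ 638.1 -250.5  200.3] psi -88.4 tilt 0.07 | spin u 0.04 shift u [-0.071 -0.007  0.409] | open 0.676 F [-0.1  0.5 -0.9] q7 -0.79
```

apply_moves:
  motion:
    - [0.6,-0.07,0,0.17,0]
    - [0.6,0,0,0.17,0]
    - [0.6,0,0,0,0]

```text
time_s: 11.3
tool_pos: [635.8, -250.4, 189.9]
eef_rot: [-0.0, 1.0, 0.014, -0.001]
contact_force: [-0.8, 0.3, -0.5]
opening: 0.679
grip_force: 69.3
```

apply_moves:
  motion:
    - [0.6,0,0,0.05,0]
    - [0.6,0,0,0,0]

```text
time_s: 11.47
tool_pos: [636.2, -250.5, 189.1]
eef_rot: [-0.0, 1.0, 0.014, -0.0]
contact_force: [-1.0, 0.1, -0.2]
opening: 0.682
grip_force: 69.3
```

apply_moves:
  motion:
    - [0.6,0,0,0.05,0]
    - [0.6,0,0,0,0]

```text
time_s: 11.63
tool_pos: [636.3, -250.5, 187.7]
eef_rot: [-0.0, 1.0, 0.014, 0.0]
contact_force: [-0.7, 0.1, -0.2]
opening: 0.678
grip_force: 69.3
```

apply_moves:
  motion:
    - [0.6,0,0,0.03,0]
    - [0.6,0,0,0,0]

```text
time_s: 11.8
tool_pos: [636.3, -250.6, 187.5]
eef_rot: [-0.0, 1.0, 0.014, 0.0]
contact_force: [-1.1, -0.0, 3.9]
opening: 0.68
grip_force: 69.7
```

apply_moves:
  motion:
    - [0.6,0,0,0.03,0]
    - [0.6,0,0,0,0]

```text
time_s: 11.97
tool_pos: [636.3, -250.6, 187.5]
eef_rot: [-0.0, 1.0, 0.014, 0.0]
contact_force: [-3.5, 1.6, 9.3]
opening: 0.675
grip_force: 70.4
```

apply_moves:
  motion:
    - [0.85,0,0,-0.03,0]
    - [0.85,0,0,0,0]
    - [0.85,0,0,0,0]
    - [0.85,0,0,0,0]
    - [0.85,0,0,-0.2,0]
    - [0.85,0,0,-0.9,0]
    - [0.85,0,0,-0.9,0]
    - [0,0,0,0,0]
    - [0,0,0,0,0]
    - [0,0,0,0,0]
    - [0,0,0,0,0]
    - [0,0,0,0,0]

```text
time_s: 12.97
tool_pos: [635.8, -250.2, 245.6]
eef_rot: [-0.001, 1.0, 0.014, -0.001]
contact_force: [-0.4, 0.3, -0.5]
opening: 0.138
grip_force: 0.0
```

apply_moves:
  motion:
    - [0,0,0,0,0]
    - [0,0,0,0,0]
    - [0,0,0,0.5,0]
    - [0,0,0,0.5,0]
    - [0,0,0,0.2,0]
    - [0,0,0,0,0]

```text
time_s: 13.47
tool_pos: [635.0, -249.8, 207.5]
eef_rot: [-0.001, 1.0, 0.014, -0.003]
contact_force: [0.0, 1.3, -0.0]
opening: 0.0
grip_force: 0.0
```

Run:
```python
from h import *
plan(636,-250.3,202,-88.6)
```

```text
t 13.5 pos [ 635.  -249.8  207.5] psi -88.4 tilt 0.33 | spin u 0.04 shift u [0.031 0.019 0.183] | open 0.0 F [ 0.   1.3 -0. ] q7 -0.79
```

apply_moves:
  motion:
    - [0,0,0,0.1,0]
    - [0,0,0,0.06,0]
    - [0,0,0,0.05,0]
    - [0,0,0,0,0]

```text
time_s: 13.8
tool_pos: [636.3, -250.6, 204.6]
eef_rot: [0.0, 1.0, 0.014, 0.0]
contact_force: [0.5, -0.5, 0.3]
opening: -0.002
grip_force: 0.0
```

apply_moves:
  motion:
    - [0,0,0,0.04,0]
    - [0,0,0,0,0]

```text
time_s: 13.97
tool_pos: [636.3, -250.5, 203.5]
eef_rot: [0.0, 1.0, 0.014, 0.0]
contact_force: [-0.1, 0.2, -0.4]
opening: 0.001
grip_force: 0.0
```

apply_moves:
  motion:
    - [0,0,0,0.04,0]
    - [0,0,0,0,0]

```text
time_s: 14.13
tool_pos: [636.2, -250.5, 202.2]
eef_rot: [-0.0, 1.0, 0.014, 0.0]
contact_force: [-0.0, 0.6, -0.3]
opening: 0.004
grip_force: 0.0
```

apply_moves:
  motion:
    - [0,0,0,0.05,0]
    - [0,0,0,0,0]

```text
time_s: 14.3
tool_pos: [636.3, -250.6, 201.6]
eef_rot: [-0.0, 1.0, 0.014, 0.0]
contact_force: [-1.4, 1.1, 5.2]
opening: -0.004
grip_force: 2.8
```

apply_moves:
  motion:
    - [0,0,0,0.04,0]
    - [0,0,0,0,0]
    - [0,0,0,0,0]

```text
time_s: 14.55
tool_pos: [636.3, -250.7, 201.5]
eef_rot: [-0.0, 1.0, 0.014, 0.0]
contact_force: [-3.8, 2.2, 12.7]
opening: -0.001
grip_force: 6.3
```

apply_moves:
  motion:
    - [0,0,0,-0.3,0]
    - [0,0,0,-0.9,0]
    - [0,0,0,-0.9,0]
    - [0,0,0,-0.9,0]
    - [0,0,0,-0.9,0]
    - [0,0,0,-0.9,0]
    - [0,0,0,-0.9,0]
    - [0.7,0,0,-0.8,0.9]
    - [0.7,0,-0.9,0,0]
    - [0.7,0,-0.9,0,0]
    - [0.7,0,-0.9,0,0]
    - [0.7,0,-0.9,0,0]

```text
time_s: 15.55
tool_pos: [641.5, -141.6, 394.9]
eef_rot: [-0.0, 1.0, -0.025, 0.0]
contact_force: [1.0, 0.2, -0.7]
opening: 0.697
grip_force: 0.0
```

apply_moves:
  motion:
    - [0.7,0,-0.9,0,0]
    - [0.7,0,-0.9,0,0]
    - [0.7,0,-0.9,0,0]
    - [0.7,0,-0.9,0,0]
    - [0.7,0,0,0,0]
    - [0.7,0,0,0,0]

```text
time_s: 16.05
tool_pos: [647.3, -32.3, 394.4]
eef_rot: [-0.001, 1.0, -0.023, -0.0]
contact_force: [0.2, -0.5, -0.3]
opening: 0.699
grip_force: 0.0
```

Run:
```python
from h import *
plan(633.3,-33,330,-92.7)
c=get_image('top');np.save('top2.npy',c,allow_pickle=True)
im=c['image'];hsv=cv2.cvtColor(im,cv2.COLOR_RGB2HSV)
white=((hsv[...,1]<70)&(hsv[...,2]>110)).astype(np.uint8)
print('short',blob(c,white,(345,138,393,178),28))
a=c['image'][110:250,160:410,::-1]
cv2.imwrite('pics/t3.png',cv2.resize(a,None,fx=3.2,fy=3.2,interpolation=cv2.INTER_CUBIC))
```

```text
t 16.1 pos [647.3 -32.3 394.4] psi -92.6 tilt 0.07 | spin u 0.01 shift u [-0.465  0.047  2.146] | open 0.699 F [ 0.2 -0.5 -0.3] q7 -1.21
short {'mean': array([ 637.1, -250.2], dtype=float32), 'rect': array([ 637.3, -250.8]), 'size': array([42.1, 59.8]), 'ang': 0.7, 'pca': 91.4, 'ext': array([44.9, 60. ]), 'z': 27.2, 'n': 428}
```

View pics/t3.png

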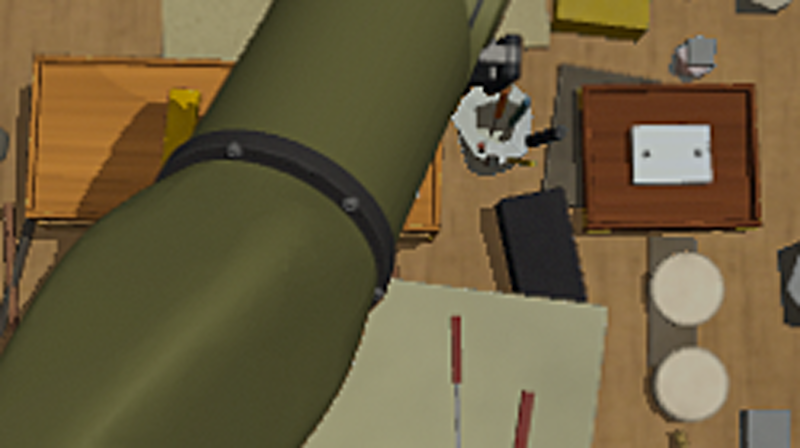

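The short plate sits centred in the tray at crop (671,154); the rim centre is (670,154). Next is the medium plate: it lies near the right lip, so I'll grip it shallowly and slide it left before gripping deeper.

apply_moves:
  motion:
    - [0.7,-0.46,0.05,0,0]
    - [0.7,0,0,0.9,0]
    - [0.7,0,0,0.9,0]
    - [0.7,0,0,0.9,0]
    - [0.7,0,0,0.9,0]
    - [0.7,0,0,0.6,0]
    - [0.58,0,0,0,0]
    - [0.58,0,0,0,0]
    - [0.58,0,0,0,0]

```text
time_s: 16.85
tool_pos: [633.8, -37.1, 269.9]
eef_rot: [0.001, 1.0, -0.026, 0.001]
contact_force: [1.0, -1.2, 0.0]
opening: 0.583
grip_force: 0.0
```

Run:
```python
from h import *
plan(633.3,-33,261,-92.7)
c=get_image('side')
cv2.imwrite('pics/s2.png',cv2.resize(c['image'][130:270,170:330,::-1],None,fx=4.5,fy=4.2,interpolation=cv2.INTER_CUBIC))
```

```text
t 16.9 pos [633.8 -37.1 269.9] psi -93.0 tilt 0.15 | spin u -0.05 shift u [-0.022 -0.136  0.298] | open 0.583 F [ 1.  -1.2  0. ] q7 -1.12
```

View pics/s2.png

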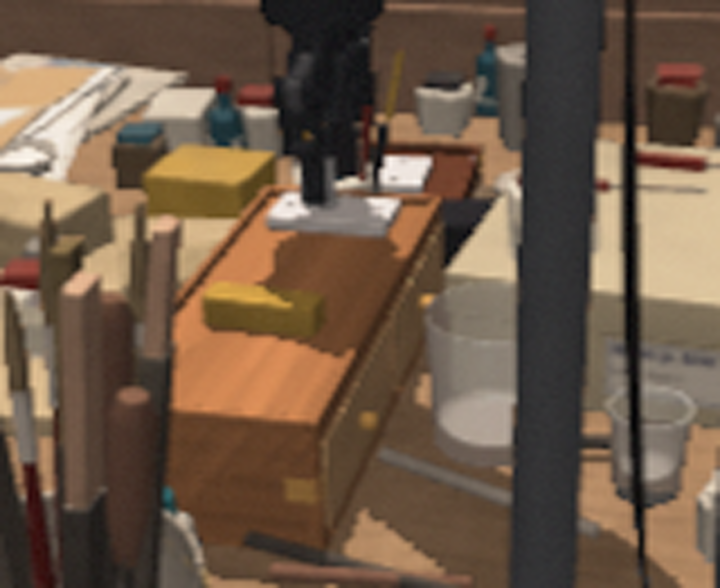

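The side crop shows the gripper above the medium plate, whose near edge is at y≈225, about midway along its length.

apply_moves:
  motion:
    - [0.58,-0.02,-0.14,0,0]
    - [0.58,0,0,0.15,0]
    - [0.58,0,0,0.08,0]
    - [0.58,0,0,0,0]
    - [0.58,0,0,0,0]

```text
time_s: 17.32
tool_pos: [632.7, -31.3, 261.5]
eef_rot: [-0.0, 1.0, -0.025, -0.0]
contact_force: [-0.0, -0.1, -0.4]
opening: 0.578
grip_force: 0.0
```

apply_moves:
  motion:
    - [0.58,0,0,0.05,0]
    - [0.58,0,0,0,0]

```text
time_s: 17.48
tool_pos: [632.8, -31.4, 259.9]
eef_rot: [-0.0, 1.0, -0.025, -0.0]
contact_force: [0.5, 0.0, -0.1]
opening: 0.58
grip_force: 0.0
```

apply_moves:
  motion:
    - [0.58,0,0,0.05,0]
    - [0.58,0,0,0,0]

```text
time_s: 17.65
tool_pos: [632.8, -31.4, 258.3]
eef_rot: [-0.0, 1.0, -0.025, -0.0]
contact_force: [-1.1, 0.1, 0.5]
opening: 0.582
grip_force: 0.0
```

apply_moves:
  motion:
    - [0.58,0,0,0.04,0]
    - [0.58,0,0,0,0]

```text
time_s: 17.82
tool_pos: [632.8, -31.4, 257.2]
eef_rot: [-0.0, 1.0, -0.025, -0.0]
contact_force: [0.0, -0.0, -0.4]
opening: 0.577
grip_force: 0.0
```

apply_moves:
  motion:
    - [0.58,0,0.05,0.03,0]
    - [0.58,0,0,0,0]

```text
time_s: 17.98
tool_pos: [632.7, -33.3, 256.4]
eef_rot: [0.0, 1.0, -0.025, -0.0]
contact_force: [0.0, -0.7, -0.8]
opening: 0.582
grip_force: 0.0
```

apply_moves:
  motion:
    - [0.58,0,0,0.03,0]
    - [0.58,0,0,0,0]

```text
time_s: 18.15
tool_pos: [632.7, -32.9, 255.4]
eef_rot: [-0.0, 1.0, -0.025, -0.0]
contact_force: [0.1, 1.4, -1.2]
opening: 0.582
grip_force: 0.0
```

apply_moves:
  motion:
    - [0.5,0,0,0,0]
    - [0.5,0,0,0,0]
    - [0.5,0,0,0,0]
    - [0.5,0,0,0,0]
    - [0.5,0,0,0,0]
  squeeze: 25

```text
time_s: 18.57
tool_pos: [632.7, -32.9, 255.7]
eef_rot: [-0.0, 1.0, -0.025, -0.0]
contact_force: [-0.4, 0.8, 2.2]
opening: 0.507
grip_force: 23.5
```

apply_moves:
  motion:
    - [0.5,0,0,-0.01,0]
    - [0.5,0,-0.2,0,0]
    - [0.5,0,-0.2,0,0]
    - [0.5,0,-0.3,0,0]
    - [0.5,0,-0.2,0,0]
    - [0.5,0,0,0,0]
    - [0.5,0,0,0,0]

```text
time_s: 19.15
tool_pos: [634.1, -4.8, 255.8]
eef_rot: [-0.0, 1.0, -0.024, -0.0]
contact_force: [-0.2, 0.1, -0.9]
opening: 0.507
grip_force: 23.4
```

apply_moves:
  motion:
    - [0.62,0,0,-0.02,0]
    - [0.62,0,0,0,0]
    - [0.62,0,0,0.03,0]
    - [0.62,0,0,0.04,0]
    - [0.62,0,0,0,0]

```text
time_s: 19.57
tool_pos: [634.0, -6.2, 254.1]
eef_rot: [-0.0, 1.0, -0.025, -0.0]
contact_force: [-0.2, 0.0, -0.9]
opening: 0.622
grip_force: 0.0
```

apply_moves:
  motion:
    - [0.62,0,0,0.04,0]
    - [0.62,0,0,0,0]

```text
time_s: 19.73
tool_pos: [634.0, -6.0, 252.9]
eef_rot: [-0.0, 1.0, -0.025, -0.0]
contact_force: [-0.1, -0.5, 0.3]
opening: 0.618
grip_force: 0.0
```

apply_moves:
  motion:
    - [0.62,0,0,0.04,0]
    - [0.62,0,0,0,0]

```text
time_s: 19.9
tool_pos: [634.0, -5.9, 251.8]
eef_rot: [-0.0, 1.0, -0.025, -0.0]
contact_force: [0.7, 0.1, 0.5]
opening: 0.618
grip_force: 0.0
```

apply_moves:
  motion:
    - [0.5,0,0,-0.01,0]
    - [0.45,0,0,0,0]
    - [0.45,0,0,0,0]
    - [0.45,0,0,0,0]
    - [0.45,0,0,0,0]
    - [0.45,0,0,0,0]
  squeeze: 60

```text
time_s: 20.4
tool_pos: [634.2, -6.0, 252.6]
eef_rot: [-0.0, 1.0, -0.025, 0.0]
contact_force: [-1.5, 0.1, 4.5]
opening: 0.492
grip_force: 61.3
```

apply_moves:
  motion:
    - [0.45,0,0,-0.2,0]
    - [0.45,0,0,-0.6,0]
    - [0.45,0,0,-0.9,0]
    - [0.45,0,0,-0.9,0]
    - [0.45,0,0,-0.9,0]
    - [0.45,0,0,-0.9,0]
    - [0.45,0,0,-0.6,0]
    - [0.45,0,0,0,-1]
    - [0.45,0,0,0,-1]
    - [0.45,0,0,0,-1]
    - [0.45,0,0,0,-1]
    - [0.45,0,0,0,-1]

```text
time_s: 21.4
tool_pos: [633.9, -5.9, 402.2]
eef_rot: [-0.0, 0.981, 0.194, -0.0]
contact_force: [0.3, 0.7, -0.5]
opening: 0.49
grip_force: 60.9
```

apply_moves:
  motion:
    - [0.45,0,0,0,-1]
    - [0.45,0,0,0,-1]
    - [0.45,0,0,0,-1]
    - [0.45,0,0,0,-1]
    - [0.45,0,0,0,-1]
    - [0.45,0,0,0,-1]
    - [0.45,0,0,0,-1]
    - [0.45,0,0,0,-1]
    - [0.45,0,0,0,-1]
    - [0.45,0,0,0,-1]
    - [0.45,0,0,0,-1]
    - [0.45,0,0,0,-1]

```text
time_s: 22.4
tool_pos: [633.8, -6.1, 402.1]
eef_rot: [-0.0, 0.753, 0.658, -0.0]
contact_force: [-0.7, -0.9, -1.2]
opening: 0.492
grip_force: 60.9
```

Run:
```python
from h import *
plan(636.3,-250.6,405,1.4);print(status.observe()['grip_force'])
```

```text
t 22.4 pos [633.8  -6.1 402.1] psi -7.6 tilt 0.05 | spin u -1.81 shift u [-8.151 -0.117 -0.097] | open 0.492 F [-0.7 -0.9 -1.2] q7 -0.09
60.929203033447266
```

apply_moves:
  motion:
    - [0.45,0,0,0,-0.9]
    - [0.45,0,0,0,-0.9]
    - [0.45,-0.9,-0.01,0,0]
    - [0.45,-0.9,-0.01,0,0]
    - [0.45,-0.9,-0.01,0,0]
    - [0.45,-0.9,-0.01,0,0]
    - [0.45,-0.9,-0.01,0,0]
    - [0.45,-0.9,-0.01,0,0]
    - [0.45,-0.9,-0.01,0,0]
    - [0.45,-0.9,-0.01,0,0]
    - [0.45,-0.9,-0.01,0,0]
    - [0.45,-0.05,0,0,0]

```text
time_s: 23.4
tool_pos: [634.1, -258.1, 402.1]
eef_rot: [0.002, 0.703, 0.711, -0.003]
contact_force: [-0.6, -2.1, -0.4]
opening: 0.495
grip_force: 61.0
```

apply_moves:
  motion:
    - [0.45,0,0,0,0]
    - [0.45,0,0,0.9,0]
    - [0.45,0,0,0.9,0]
    - [0.45,0,0,0.9,0]
    - [0.45,0,0,0.9,0]
    - [0.45,0,0,0.9,0]
    - [0.45,0,0,0.9,0]
    - [0.45,0,0,0.5,0]
    - [0.45,0,0,0.3,0]
    - [0.45,0,0,0,0]
    - [0.45,0,0,0,0]
    - [0.45,0,0,0,0]

```text
time_s: 24.4
tool_pos: [637.1, -250.6, 218.1]
eef_rot: [0.001, 0.7, 0.714, 0.001]
contact_force: [0.1, 0.2, -0.5]
opening: 0.493
grip_force: 61.0
```

Run:
```python
from h import *
plan(636.3,-250.6,201,1.4);print(status.observe()['grip_force'])
```

```text
t 24.4 pos [ 637.1 -250.6  218.1] psi 1.1 tilt 0.18 | spin u -0.05 shift u [ 0.001 -0.025  0.569] | open 0.493 F [ 0.1  0.2 -0.5] q7 0.39
60.97861647605896
```

apply_moves:
  motion:
    - [0.45,0,-0.025,0.2,-0.05]
    - [0.45,0,0,0.2,0]
    - [0.45,0,0,0.08,0]
    - [0.45,0,0,0,0]
    - [0.45,0,0,0,0]

```text
time_s: 24.82
tool_pos: [635.4, -250.5, 201.7]
eef_rot: [-0.0, 0.699, 0.716, -0.0]
contact_force: [0.7, 0.0, -0.2]
opening: 0.494
grip_force: 61.0
```

apply_moves:
  motion:
    - [0.45,0,0,0.04,0]
    - [0.45,0,0,0,0]

```text
time_s: 24.98
tool_pos: [635.5, -250.5, 200.6]
eef_rot: [0.0, 0.699, 0.716, 0.0]
contact_force: [-0.5, 0.7, -1.6]
opening: 0.495
grip_force: 61.0
```

apply_moves:
  motion:
    - [0.45,0,0,0.03,0]
    - [0.45,0,0,0,0]

```text
time_s: 25.15
tool_pos: [635.5, -250.5, 200.6]
eef_rot: [0.0, 0.699, 0.716, 0.0]
contact_force: [-0.7, 0.6, 3.2]
opening: 0.496
grip_force: 61.5
```

apply_moves:
  motion:
    - [0.45,0,0,-0.05,0]
    - [0.45,0,0.027,0,0]
    - [0.45,0,0,0,0]
    - [0.45,0,0,0.03,0]
    - [0.45,0,0,0.02,0]
    - [0.45,0,0,0,0]

```text
time_s: 25.65
tool_pos: [636.5, -250.4, 200.6]
eef_rot: [0.0, 0.699, 0.716, 0.0]
contact_force: [-1.2, 1.1, 5.1]
opening: 0.496
grip_force: 61.7
```

apply_moves:
  motion:
    - [0.7,0,0,-0.02,0]
    - [0.7,0,0,0,0]
    - [0.7,0,0,0,0]
    - [0.7,0,0,-0.2,0]
    - [0.7,0,0,-0.9,0]
    - [0.7,0,0,-0.6,0]
    - [0,0,0,0,0]
    - [0,0,0,0,0]
    - [0,0,0,0,0]
    - [0,0,0,0,0]
    - [0,0,0,0,0]

```text
time_s: 26.57
tool_pos: [635.8, -250.2, 250.2]
eef_rot: [-0.001, 0.699, 0.716, -0.0]
contact_force: [1.0, -0.0, 0.2]
opening: 0.006
grip_force: 0.0
```

apply_moves:
  motion:
    - [0,0,0,0.5,0]
    - [0,0,0,0.4,0]
    - [0,0,0,0,0]
    - [0,0,0,0,0]

```text
time_s: 26.9
tool_pos: [635.5, -250.1, 222.2]
eef_rot: [-0.002, 0.699, 0.716, -0.001]
contact_force: [0.6, -0.3, -0.0]
opening: -0.004
grip_force: 0.0
```

apply_moves:
  motion:
    - [0,0,0,0.2,0]
    - [0,0,0,0.1,0]
    - [0,0,0,0,0]
    - [0,0,0,0,0]

```text
time_s: 27.23
tool_pos: [636.2, -250.4, 215.3]
eef_rot: [-0.0, 0.699, 0.716, 0.0]
contact_force: [-0.2, -0.2, 0.1]
opening: -0.002
grip_force: 0.0
```

apply_moves:
  motion:
    - [0,0,0,0.04,0]
    - [0,0,0,0,0]

```text
time_s: 27.4
tool_pos: [636.3, -250.5, 214.3]
eef_rot: [0.0, 0.699, 0.716, 0.0]
contact_force: [-0.2, -0.8, -0.4]
opening: -0.0
grip_force: 0.0
```

apply_moves:
  motion:
    - [0,0,0,0.04,0]
    - [0,0,0,0,0]

```text
time_s: 27.57
tool_pos: [636.3, -250.4, 213.0]
eef_rot: [0.0, 0.699, 0.716, 0.0]
contact_force: [-0.3, 0.4, -0.2]
opening: -0.0
grip_force: 0.0
```

apply_moves:
  motion:
    - [0,0,0,0.05,0]
    - [0,0,0,0,0]

```text
time_s: 27.73
tool_pos: [636.4, -250.5, 211.6]
eef_rot: [0.0, 0.699, 0.716, 0.0]
contact_force: [0.0, 0.1, 0.3]
opening: -0.004
grip_force: 0.6
```

apply_moves:
  motion:
    - [0,0,0,0.04,0]
    - [0,0,0,0,0]
    - [0,0,0,0,0]

```text
time_s: 27.98
tool_pos: [636.4, -250.5, 211.6]
eef_rot: [0.0, 0.699, 0.716, 0.0]
contact_force: [-2.8, 1.1, 8.6]
opening: -0.006
grip_force: 4.2
```

apply_moves:
  motion:
    - [0,0,0,0.02,0]
    - [0,0,0,0,0]
    - [0,0,0,0,0]

```text
time_s: 28.23
tool_pos: [636.4, -250.5, 211.5]
eef_rot: [0.0, 0.699, 0.715, 0.0]
contact_force: [-3.4, 1.1, 12.1]
opening: 0.003
grip_force: 5.9
```

apply_moves:
  motion:
    - [0,0,0,-0.3,0]
    - [0,0,0,-0.9,0]
    - [0,0,0,-0.9,0]
    - [0,0,0,-0.9,0]
    - [1,0,0,0,1]
    - [1,0,0,0,1]
    - [1,0,0,0,1]
    - [1,0,0,0,1]
    - [1,0,0,0,1]
    - [1,0,0,0,1]
    - [1,0,0,0,1]
    - [1,0,0,0,1]

```text
time_s: 29.23
tool_pos: [636.3, -250.3, 299.8]
eef_rot: [-0.0, 0.902, 0.432, 0.0]
contact_force: [-0.1, 0.7, 0.1]
opening: 0.995
grip_force: 0.0
```

apply_moves:
  motion:
    - [1,0,0,0,1]
    - [1,0,0,0,1]
    - [1,0,0,0,1]
    - [1,0,0,0,1]
    - [1,0,0,0,1]
    - [1,0,0,0,1]
    - [1,0,0,0,1]
    - [1,0,0,0,1]
    - [1,0,0,0,1]
    - [1,0,0,0,1]
    - [1,0,0,0,0.2]
    - [1,0,0,0,0]

```text
time_s: 30.23
tool_pos: [636.3, -250.2, 299.6]
eef_rot: [-0.0, 1.0, 0.004, -0.0]
contact_force: [0.4, 0.2, 0.4]
opening: 1.005
grip_force: 0.0
```

Run:
```python
from h import *
plan(535,-263.2,230,-90)
```

```text
t 30.2 pos [ 636.3 -250.2  299.6] psi -89.5 tilt 0.01 | spin u 0.09 shift u [-3.378  0.434  2.32 ] | open 1.005 F [0.4 0.2 0.4] q7 -0.81
```

apply_moves:
  motion:
    - [1,-0.85,0.1,0,0]
    - [1,-0.85,0.1,0,0]
    - [1,-0.85,0.1,0,0]
    - [1,-0.84,0.12,0,0]
    - [1,0,0,0.8,0]
    - [1,0,0,0.8,0]
    - [1,0,0,0.8,0]
    - [1,0,0,0,0]
    - [1,0,0,0,0]

```text
time_s: 30.98
tool_pos: [534.4, -263.6, 227.1]
eef_rot: [-0.001, 1.0, 0.004, -0.001]
contact_force: [-0.2, -0.4, -0.7]
opening: 0.998
grip_force: 0.0
```

Run:
```python
from h import *
plan(534.5,-263.0,173,-90)
c=get_image('top');np.save('top3.npy',c,allow_pickle=True)
im=c['image'];hsv=cv2.cvtColor(im,cv2.COLOR_RGB2HSV)
white=((hsv[...,1]<70)&(hsv[...,2]>110)).astype(np.uint8)
print('med',blob(c,white,(345,138,393,178),38))
yel=((hsv[...,0]>22)&(hsv[...,0]<32)&(hsv[...,1]>170)&(hsv[...,2]>130)).astype(np.uint8)
print('bar',blob(c,yel,(170,130,300,190),100))
cv2.imwrite('pics/t4.png',cv2.resize(c['image'][110:250,160:410,::-1],None,fx=3.2,fy=3.2,interpolation=cv2.INTER_CUBIC))
```

```text
t 31.0 pos [ 534.4 -263.6  227.1] psi -89.6 tilt 0.13 | spin u 0.09 shift u [ 0.005 -0.02   1.805] | open 0.998 F [-0.2 -0.4 -0.7] q7 -0.61
med {'mean': array([ 637. , -250.7], dtype=float32), 'rect': array([ 637. , -250.5]), 'size': array([44.2, 77.7]), 'ang': 0.6, 'pca': 91.6, 'ext': array([45.9, 77.9]), 'z': 37.0, 'n': 591}
bar {'mean': array([642.9,  93.3], dtype=float32), 'rect': array([643. ,  93.3]), 'size': array([19.6, 64.3]), 'ang': 83.8, 'pca': 174.2, 'ext': array([20.1, 65.1]), 'z': 99.4, 'n': 244}
```

View pics/t4.png

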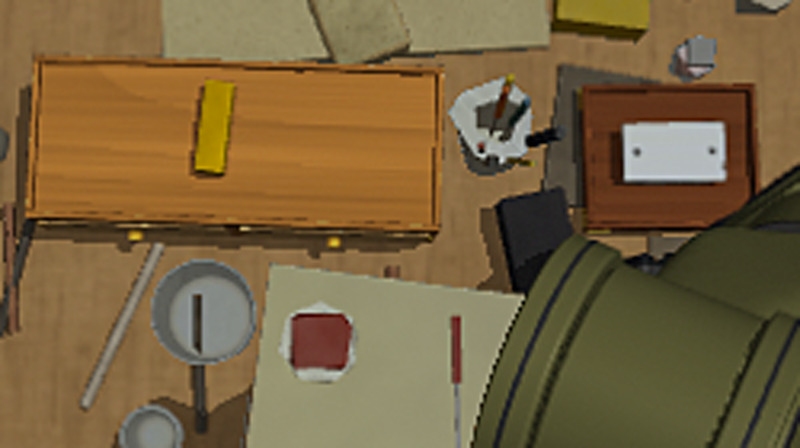

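The medium plate is centred over the short one, about (637.0,-250.6) against (637.2,-250.5). The bar has been knocked to about (643,93), crop (214,128). Now tin_a.

apply_moves:
  motion:
    - [1,0,-0.02,0.6,0.09]
    - [1,0,0,0.6,0]
    - [1,0,0,0.4,0]
    - [1,0,0,0.1,0]
    - [1,0,0,0.1,0]
    - [1,0,0,0,0]
    - [1,0,0,0,0]

```text
time_s: 31.62
tool_pos: [535.0, -263.4, 174.5]
eef_rot: [0.0, 1.0, -0.001, 0.001]
contact_force: [0.1, -0.6, -0.1]
opening: 1.001
grip_force: 0.0
```

apply_moves:
  motion:
    - [0.6,0,0,0,0]
    - [0.6,0,0,0,0]
    - [0.6,0,0,0,0]
    - [0.6,0,0,0,0]
    - [0.6,0,0,0,0]
    - [0.6,0,0,0,0]
    - [0.6,0,0,0,0]
  squeeze: 40

```text
time_s: 32.2
tool_pos: [534.8, -263.3, 174.6]
eef_rot: [0.0, 1.0, -0.001, 0.001]
contact_force: [-0.4, 0.7, 5.3]
opening: 0.66
grip_force: 41.8
```

apply_moves:
  motion:
    - [0.6,0,0,-0.2,0]
    - [0.6,0,0,-0.6,0]
    - [0.6,0,0,-0.9,0]
    - [0.6,0,0,-0.9,0]
    - [0.6,0,0,-0.5,0]
    - [0.6,0.85,-0.11,0,0]
    - [0.6,0.85,-0.11,0,0]
    - [0.6,0.85,-0.11,0,0]
    - [0.6,0.83,-0.1,0,0]
    - [0.6,0,0,0.7,0]
    - [0.6,0,0,0,0]
    - [0.6,0,0,0,0]

```text
time_s: 33.2
tool_pos: [635.2, -249.9, 244.8]
eef_rot: [-0.001, 1.0, -0.001, -0.002]
contact_force: [0.2, -0.3, -0.7]
opening: 0.657
grip_force: 42.8
```

Run:
```python
from h import *
plan(636.3,-250.5,212.6,-90);print(status.observe()['grip_force'])
```

```text
t 33.2 pos [ 635.2 -249.9  244.8] psi -90.1 tilt 0.2 | spin u -0.02 shift u [0.036 0.019 1.072] | open 0.657 F [ 0.2 -0.3 -0.7] q7 -0.79
42.778231501579285
```

apply_moves:
  motion:
    - [0.6,0.02,0.01,0.4,0]
    - [0.6,0,0,0.4,0]
    - [0.6,0,0,0.15,0]
    - [0.6,0,0,0,0]
    - [0.6,0,0,0,0]

```text
time_s: 33.62
tool_pos: [636.3, -250.8, 216.8]
eef_rot: [-0.0, 1.0, -0.001, -0.0]
contact_force: [0.3, -0.8, 0.2]
opening: 0.658
grip_force: 42.8
```

apply_moves:
  motion:
    - [0.6,0,0,0.05,0]
    - [0.6,0,0,0,0]

```text
time_s: 33.78
tool_pos: [636.7, -250.8, 216.0]
eef_rot: [0.0, 1.0, -0.001, 0.0]
contact_force: [0.5, -0.6, -0.3]
opening: 0.66
grip_force: 42.8
```

apply_moves:
  motion:
    - [0.6,0,0,0.04,0]
    - [0.6,0,0,0,0]

```text
time_s: 33.95
tool_pos: [636.7, -250.6, 214.6]
eef_rot: [-0.0, 1.0, -0.001, 0.0]
contact_force: [-0.9, 0.1, -0.3]
opening: 0.661
grip_force: 42.8
```

apply_moves:
  motion:
    - [0.6,0,0,0.04,0]
    - [0.6,0,0,0,0]

```text
time_s: 34.12
tool_pos: [636.6, -250.6, 213.2]
eef_rot: [-0.0, 1.0, -0.001, -0.0]
contact_force: [-0.1, 1.2, 0.3]
opening: 0.661
grip_force: 42.8
```

apply_moves:
  motion:
    - [0.6,0,0,0.03,0]
    - [0.6,0,0,0,0]

```text
time_s: 34.28
tool_pos: [636.7, -250.7, 212.7]
eef_rot: [-0.0, 1.0, -0.001, 0.0]
contact_force: [-0.2, 0.8, 2.7]
opening: 0.659
grip_force: 43.0
```

apply_moves:
  motion:
    - [0.6,0,0,0.03,0]
    - [0.6,0,0,0,0]

```text
time_s: 34.45
tool_pos: [636.7, -250.7, 212.7]
eef_rot: [-0.0, 1.0, -0.001, 0.0]
contact_force: [-2.0, 1.6, 8.1]
opening: 0.664
grip_force: 43.6
```

Seated. I'll release, then go to tin_b.

apply_moves:
  motion:
    - [0.9,0,0,-0.03,0]
    - [0.9,0,0,0,0]
    - [0.9,0,0,0,0]
    - [0.9,0,0,0,0]
    - [1,0,0,-0.2,0]
    - [1,0,0,-0.9,0]
    - [1,0,0,-0.9,0]
    - [1,-0.9,0.08,0,0]
    - [1,-0.9,0.08,0,0]
    - [1,-0.9,0.08,0,0]
    - [1,-0.9,0.08,0,0]
    - [1,-0.9,0.08,0,0]

```text
time_s: 35.45
tool_pos: [500.5, -262.5, 272.9]
eef_rot: [0.0, 1.0, -0.0, 0.0]
contact_force: [0.5, -0.9, -0.3]
opening: 0.997
grip_force: 0.0
```

apply_moves:
  motion:
    - [1,-0.9,0.08,0,0]
    - [1,-0.4,0.04,0,0]
    - [1,0,0,0,0]
    - [1,0,0,0,0]

```text
time_s: 35.78
tool_pos: [462.8, -266.4, 272.9]
eef_rot: [0.0, 1.0, -0.001, 0.001]
contact_force: [0.3, 0.7, -0.4]
opening: 0.998
grip_force: 0.0
```

Run:
```python
from h import *
plan(462.2,-266,174.6,-90)
c=get_image('top')
im=c['image'];hsv=cv2.cvtColor(im,cv2.COLOR_RGB2HSV)
white=((hsv[...,1]<70)&(hsv[...,2]>110)).astype(np.uint8)
print('stack',blob(c,white,(345,130,395,178),56))
cv2.imwrite('pics/t5.png',cv2.resize(c['image'][120:250,320:410,::-1],None,fx=4.5,fy=4.5,interpolation=cv2.INTER_CUBIC))
```

```text
t 35.8 pos [ 462.8 -266.4  272.9] psi -90.1 tilt 0.06 | spin u -0.03 shift u [-0.02  -0.015  3.276] | open 0.998 F [ 0.3  0.7 -0.4] q7 -0.53
stack {'mean': array([ 636.1, -254.4], dtype=float32), 'rect': array([ 636.4, -253.9]), 'size': array([61. , 53.6]), 'ang': 89.0, 'pca': 82.2, 'ext': array([49.1, 58.4]), 'z': 54.8, 'n': 502}
```

View pics/t5.png

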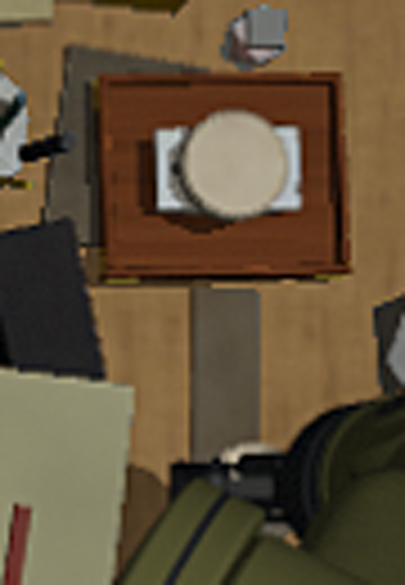

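The tin lies on the plates; its disc is centred at about (236,164) in the crop, with plate showing on both sides. I'll measure its centre more exactly.

```bash
cat >> h.py <<'E'
def tin(c,roi,z):
    hsv=cv2.cvtColor(c['image'],cv2.COLOR_RGB2HSV)
    m=((hsv[...,1]>20)&(hsv[...,1]<75)&(hsv[...,2]>120)).astype(np.uint8)
    u0,v0,u1,v1=roi;k=np.zeros_like(m);k[v0:v1,u0:u1]=m[v0:v1,u0:u1]
    k=cv2.morphologyEx(k,cv2.MORPH_OPEN,np.ones((5,5),np.uint8))
    n,l,st,ce=cv2.connectedComponentsWithStats(k);i=1+np.argmax(st[1:,4]);vs,us=np.nonzero(l==i)
    P=np.array([world(c,u,v,z)[:2] for u,v in zip(us,vs)],np.float32)
    h=cv2.convexHull(P);print('tin mean',P.mean(0),'circ',cv2.minEnclosingCircle(P),'ell',cv2.fitEllipse(h)[:2] if len(h)>5 else 0,len(us))
E
python3 - <<'E'
from h import *
c0=np.load('top.npy',allow_pickle=True).item()
tin(c0,(355,183,395,215),18);tin(c0,(355,215,395,246),18)
c=get_image('top');tin(c,(345,130,395,178),56)
print(c['image'][156,350:392].tolist())
E
```

```text
tin mean [ 534.9584  -263.35587] circ ((534.6197509765625, -263.3912658691406), 27.826061248779297) ell ((534.90087890625, -263.8228454589844), (54.34178924560547, 54.772403717041016)) 397
tin mean [ 461.8616  -265.80063] circ ((461.87615966796875, -266.2329406738281), 28.18456268310547) ell ((461.5903625488281, -266.4375), (53.35420608520508, 55.99013900756836)) 398
tin mean [ 636.51685 -250.14572] circ ((636.5016479492188, -250.1244354248047), 28.04506492614746) ell ((636.7467651367188, -250.34075927734375), (54.53263473510742, 55.19709396362305)) 420
[[74, 39, 20], [45, 23, 9], [46, 24, 7], [44, 18, 1], [52, 45, 39], [169, 177, 181], [192, 199, 203], [138, 141, 140], [69, 66, 61], [42, 40, 37], [97, 90, 75], [150, 141, 121], [179, 169, 147], [178, 169, 146], [177, 166, 145], [176, 166, 144], [177, 167, 145], [176, 166, 143], [175, 166, 144], [175, 164, 142], [174, 163, 139], [174, 163, 140], [175, 164, 142], [175, 164, 142], [176, 167, 143], [177, 168, 145], [177, 169, 147], [176, 168, 145], [176, 166, 145], [176, 166, 144], [177, 167, 145], [177, 168, 147], [179, 172, 147], [159, 152, 131], [165, 170, 173], [186, 196, 204], [131, 130, 135], [77, 31, 3], [85, 43, 19], [86, 47, 23], [86, 47, 24], [86, 46, 23]]
```

apply_moves:
  motion:
    - [1,-0.03,-0.01,0.8,0]
    - [1,0,0,0.8,0]
    - [1,0,0,0.8,0]
    - [1,0,0,0.5,0]
    - [1,0,0,0.2,0]
    - [1,0,0,0.17,0]
    - [1,0,0,0,0]
    - [1,0,0,0,0]

```text
time_s: 36.55
tool_pos: [462.4, -265.8, 174.7]
eef_rot: [0.0, 1.0, -0.0, 0.001]
contact_force: [-0.8, 1.3, 0.3]
opening: 0.994
grip_force: 0.0
```

apply_moves:
  motion:
    - [0.6,0,0,0,0]
    - [0.6,0,0,0,0]
    - [0.6,0,0,0,0]
    - [0.6,0,0,0,0]
    - [0.6,0,0,0,0]
    - [0.6,0,0,0,0]
    - [0.6,0,0,0,0]
  squeeze: 40

```text
time_s: 37.13
tool_pos: [462.0, -265.8, 175.5]
eef_rot: [0.0, 1.0, -0.001, 0.001]
contact_force: [-0.8, 0.5, 7.0]
opening: 0.661
grip_force: 41.5
```

apply_moves:
  motion:
    - [0.6,0,0,-0.2,0]
    - [0.6,0,0,-0.6,0]
    - [0.6,0,0,-0.9,0]
    - [0.6,0,0,-0.9,0]
    - [0.6,0,0,-0.9,0]
    - [0.6,0,0,0,0]
    - [0.6,0,0,0,0]

```text
time_s: 37.72
tool_pos: [462.2, -265.8, 281.0]
eef_rot: [0.001, 1.0, -0.001, 0.002]
contact_force: [0.4, 0.4, -0.2]
opening: 0.653
grip_force: 42.7
```

Run:
```python
from h import *
plan(636.7,-250.7,270,-90);print(status.observe()['grip_force'])
```

```text
t 37.7 pos [ 462.2 -265.8  281. ] psi -90.1 tilt 0.2 | spin u -0.01 shift u [ 5.817 -0.503  0.366] | open 0.653 F [ 0.4  0.4 -0.2] q7 -0.53
42.69461989402771
```

apply_moves:
  motion:
    - [0.6,0.9,-0.08,0,0]
    - [0.6,0.9,-0.08,0,0]
    - [0.6,0.9,-0.08,0,0]
    - [0.6,0.9,-0.08,0,0]
    - [0.6,0.9,-0.08,0,0]
    - [0.6,0.9,-0.08,0,0]
    - [0.6,0.42,-0.02,0,0]
    - [0.6,0,0,0.5,0]
    - [0.6,0,0,0.4,0]
    - [0.6,0,0,0,0]
    - [0.6,0,0,0,0]
    - [0.6,0,0,0,0]

```text
time_s: 38.72
tool_pos: [635.7, -251.4, 252.1]
eef_rot: [-0.0, 1.0, -0.001, -0.0]
contact_force: [0.2, -0.8, -0.5]
opening: 0.663
grip_force: 42.7
```

Run:
```python
from h import *
plan(636.7,-250.7,231,-90);print(status.observe()['grip_force'])
```

```text
t 38.7 pos [ 635.7 -251.4  252.1] psi -90.1 tilt 0.06 | spin u -0.03 shift u [ 0.033 -0.022  0.704] | open 0.663 F [ 0.2 -0.8 -0.5] q7 -0.78
42.69746124744415
```

apply_moves:
  motion:
    - [0.6,0.03,-0.02,0.3,0]
    - [0.6,0,0,0.2,0]
    - [0.6,0,0,0.1,0]
    - [0.6,0,0,0,0]
    - [0.6,0,0,0,0]

```text
time_s: 39.13
tool_pos: [637.1, -250.3, 234.0]
eef_rot: [-0.0, 1.0, -0.001, -0.0]
contact_force: [0.4, 0.1, -1.1]
opening: 0.66
grip_force: 42.7
```

apply_moves:
  motion:
    - [0.6,0,0,0.04,0]
    - [0.6,0,0,0,0]

```text
time_s: 39.3
tool_pos: [637.3, -250.4, 233.2]
eef_rot: [0.0, 1.0, -0.001, 0.0]
contact_force: [-1.0, 0.1, -0.5]
opening: 0.656
grip_force: 42.7
```

apply_moves:
  motion:
    - [0.6,0,0,0.04,0]
    - [0.6,0,0,0,0]

```text
time_s: 39.47
tool_pos: [637.3, -250.4, 232.0]
eef_rot: [0.0, 1.0, -0.001, 0.0]
contact_force: [-0.7, -0.1, -0.9]
opening: 0.659
grip_force: 42.8
```

apply_moves:
  motion:
    - [0.6,-0.02,0,0.03,0]
    - [0.6,0,0,0,0]

```text
time_s: 39.63
tool_pos: [637.1, -250.4, 231.9]
eef_rot: [0.0, 1.0, -0.001, 0.001]
contact_force: [0.3, 0.5, 4.7]
opening: 0.661
grip_force: 43.2
```

apply_moves:
  motion:
    - [0.6,0,0,0.03,0]
    - [0.6,0,0,0,0]

```text
time_s: 39.8
tool_pos: [637.1, -250.4, 231.8]
eef_rot: [-0.0, 1.0, -0.001, 0.001]
contact_force: [-1.3, 1.9, 9.6]
opening: 0.658
grip_force: 43.8
```

apply_moves:
  motion:
    - [0.6,0,0,0.02,0]
    - [0.6,0,0,0,0]

```text
time_s: 39.97
tool_pos: [637.1, -250.5, 231.8]
eef_rot: [-0.0, 1.0, -0.001, 0.001]
contact_force: [-2.2, 3.3, 13.4]
opening: 0.658
grip_force: 44.1
```

apply_moves:
  motion:
    - [0.9,0,0,-0.06,0]
    - [0.9,0,0,0,0]
    - [0.9,0,0,0,0]
    - [0.9,0,0,0,0]
    - [0.9,0,0,-0.2,0]
    - [0.9,0,0,-0.9,0]
    - [0.9,0,0,-0.9,0]
    - [0.6,0,0,-0.9,0]
    - [0.6,0,0,-0.9,0]
    - [0.6,0,0,-0.9,0]
    - [0.6,0,0,0,1]
    - [0.6,0,0,0,0.16]

```text
time_s: 40.97
tool_pos: [637.0, -250.8, 374.6]
eef_rot: [0.001, 0.999, -0.053, 0.002]
contact_force: [-0.6, 0.4, 0.6]
opening: 0.603
grip_force: 0.0
```

apply_moves:
  motion:
    - [0.6,0.1,-0.95,0,0]
    - [0.6,0.1,-0.95,0,0]
    - [0.6,0.1,-0.95,0,0]
    - [0.6,0.1,-0.95,0,0]
    - [0.6,0.1,-0.95,0,0]
    - [0.6,0.1,-0.95,0,0]
    - [0.6,0.1,-0.95,0,0]
    - [0.6,0.1,-0.95,0,0]
    - [0.6,0.1,-0.95,0,0]
    - [0.6,0.1,-0.95,0,0]
    - [0.6,0.1,-0.95,0,0]
    - [0.6,0,-0.9,0,0]

```text
time_s: 41.97
tool_pos: [704.3, 87.0, 370.8]
eef_rot: [0.0, 0.999, -0.05, -0.001]
contact_force: [0.1, -0.3, -0.4]
opening: 0.597
grip_force: 0.0
```

Run:
```python
from h import *
c=get_image('top')
hsv=cv2.cvtColor(c['image'],cv2.COLOR_RGB2HSV)
yel=((hsv[...,0]>22)&(hsv[...,0]<32)&(hsv[...,1]>170)&(hsv[...,2]>110)).astype(np.uint8)
plan(643,93.3,330,-95.8)
tin(c,(345,130,395,178),74)
cv2.imwrite('pics/t6.png',cv2.resize(c['image'][110:250,160:410,::-1],None,fx=3.2,fy=3.2,interpolation=cv2.INTER_CUBIC))
```

```text
t 42.0 pos [704.7  94.9 370.1] psi -95.3 tilt 0.43 | spin u 0.11 shift u [-2.04   0.261  1.335] | open 0.599 F [ 0.3  5.9 -1.1] q7 -1.41
tin mean [ 636.454 -249.926] circ ((636.7550048828125, -250.0850067138672), 27.965038299560547) ell ((636.956298828125, -250.4560546875), (53.667293548583984, 55.68277359008789)) 425
```

View pics/t6.png

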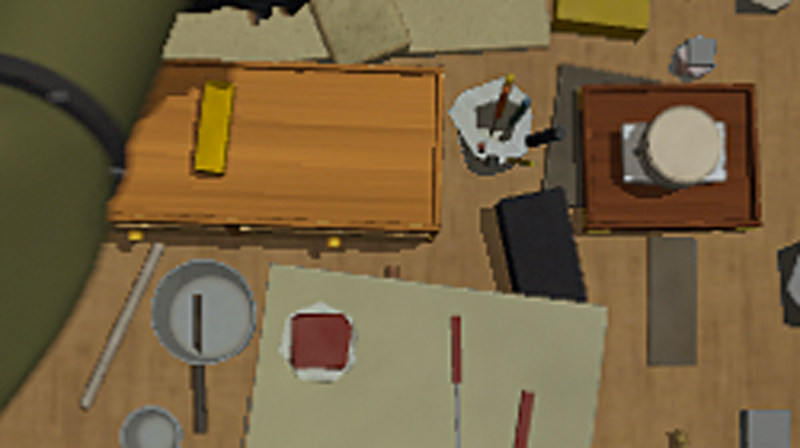

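Both tins are stacked, with the top one at about (636.7,-250.1), and the bar is still at crop (214,128). I overshot in x while clear of everything, so I'll correct over the bar.

apply_moves:
  motion:
    - [0.6,0,0,0,0.1]
    - [0.6,-0.7,0.09,0,0]
    - [0.6,-0.7,0.09,0,0]
    - [0.6,-0.64,0.08,0,0]
    - [0.6,0,0,0.7,0]
    - [0.6,0,0,0.6,0]
    - [0.6,0,0,0,0]
    - [0.6,0,0,0,0]

```text
time_s: 42.68
tool_pos: [642.1, 83.0, 332.3]
eef_rot: [0.001, 0.998, -0.056, -0.002]
contact_force: [-0.8, -1.1, 1.4]
opening: 0.601
grip_force: 0.0
```

Run:
```python
from h import *
plan(642.5,93.3,258,-95.8)
```

```text
t 42.7 pos [642.1  83.  332.3] psi -96.4 tilt 0.19 | spin u -0.13 shift u [-0.02  -0.343  2.476] | open 0.601 F [-0.8 -1.1  1.4] q7 -1.34
```

apply_moves:
  motion:
    - [0.6,-0.02,-0.34,0,-0.1]
    - [0.6,0,0,0,0]
    - [0.6,0,0,0.8,0]
    - [0.6,0,0,0.7,0]
    - [0.6,0,0,0.5,0]
    - [0.6,0,0,0.3,0]
    - [0.6,0,0,0,0]
    - [0.6,0,0,0,0]

```text
time_s: 43.35
tool_pos: [643.6, 94.4, 264.8]
eef_rot: [-0.0, 0.999, -0.051, 0.0]
contact_force: [0.3, -0.4, 0.1]
opening: 0.6
grip_force: 0.0
```

Run:
```python
from h import *
plan(642.5,93.3,256.5,-95.8)
```

```text
t 43.4 pos [643.6  94.4 264.8] psi -95.9 tilt 0.05 | spin u -0.01 shift u [-0.032  0.039  0.278] | open 0.6 F [ 0.3 -0.4  0.1] q7 -1.3
```

apply_moves:
  motion:
    - [0.6,-0.03,0.04,0.14,0]
    - [0.6,0,0,0.14,0]
    - [0.6,0,0,0,0]
    - [0.15,0,0,0,0]
    - [0.15,0,0,0,0]
    - [0.15,0,0,0,0]
    - [0.15,0,0,0,0]
    - [0.15,0,0,0,0]
    - [0.15,0,0,0,0]
    - [0.15,0,0,0,0]
    - [0.15,0,0,0,0]
  squeeze: 60

```text
time_s: 44.27
tool_pos: [642.4, 93.0, 256.4]
eef_rot: [-0.0, 0.999, -0.051, 0.0]
contact_force: [-0.3, 0.5, 4.8]
opening: 0.229
grip_force: 61.2
```

apply_moves:
  motion:
    - [0.15,0,0,-0.2,0]
    - [0.15,0,0,-0.6,0]
    - [0.15,0,0,-0.9,0]
    - [0.15,0,0,-0.9,0]
    - [0.15,0,0,-0.9,0]
    - [0.15,0,0,-0.9,0]
    - [0.15,0,0,-0.6,0]
    - [0.15,0,0,0,-1]
    - [0.15,0,0,0,-1]
    - [0.15,0,0,0,-1]
    - [0.15,0,0,0,-1]
    - [0.15,0,0,0,-1]

```text
time_s: 45.27
tool_pos: [641.7, 93.3, 405.3]
eef_rot: [-0.0, 0.986, 0.168, -0.001]
contact_force: [0.5, -0.0, -2.1]
opening: 0.225
grip_force: 60.4
```

apply_moves:
  motion:
    - [0.15,0,0,0,-1]
    - [0.15,0,0,0,-1]
    - [0.15,0,0,0,-1]
    - [0.15,0,0,0,-1]
    - [0.15,0,0,0,-1]
    - [0.15,0,0,0,-1]
    - [0.15,0,0,0,-1]
    - [0.15,0,0,0,-1]
    - [0.15,0,0,0,-1]
    - [0.15,0,0,0,-1]
    - [0.15,0,0,0,-1]
    - [0.15,0,0,0,-1]

```text
time_s: 46.27
tool_pos: [641.7, 93.1, 405.2]
eef_rot: [-0.0, 0.77, 0.639, -0.001]
contact_force: [0.2, 0.8, -1.6]
opening: 0.227
grip_force: 60.4
```

Run:
```python
from h import *
plan(636.7,-250.6,400,1.4);print(status.observe()['grip_force'])
```

```text
t 46.3 pos [641.7  93.1 405.2] psi -10.6 tilt 0.11 | spin u -2.41 shift u [-11.449  -0.448   0.174] | open 0.227 F [ 0.2  0.8 -1.6] q7 -0.22
60.387386083602905
```

apply_moves:
  motion:
    - [0.15,0,0,0,-1]
    - [0.15,0,0,0,-1]
    - [0.15,0,0,0,-0.4]
    - [0.15,-0.9,-0.035,0,0]
    - [0.15,-0.9,-0.035,0,0]
    - [0.15,-0.9,-0.035,0,0]
    - [0.15,-0.9,-0.035,0,0]
    - [0.15,-0.9,-0.035,0,0]
    - [0.15,-0.9,-0.035,0,0]
    - [0.15,-0.9,-0.035,0,0]
    - [0.15,-0.9,-0.035,0,0]
    - [0.15,-0.9,-0.035,0,0]

```text
time_s: 47.27
tool_pos: [636.9, -151.3, 405.3]
eef_rot: [-0.001, 0.7, 0.714, -0.001]
contact_force: [0.5, -0.5, -1.8]
opening: 0.228
grip_force: 60.4
```

apply_moves:
  motion:
    - [0.15,-0.9,-0.035,0,0]
    - [0.15,-0.9,-0.035,0,0]
    - [0.15,-0.9,-0.035,0,0]
    - [0.15,-0.6,-0.035,0,0]
    - [0.15,0,0,0,0]
    - [0.15,0,0,0.9,0]
    - [0.15,0,0,0.9,0]
    - [0.15,0,0,0.9,0]
    - [0.15,0,0,0.9,0]
    - [0.15,0,0,0.5,0]
    - [0.15,0,0,0,0]
    - [0.15,0,0,0,0]

```text
time_s: 48.27
tool_pos: [634.9, -248.4, 281.9]
eef_rot: [-0.001, 0.7, 0.714, -0.0]
contact_force: [-0.0, -0.1, -1.6]
opening: 0.227
grip_force: 60.3
```

Run:
```python
from h import *
plan(636.7,-250.6,251,1.4);print(status.observe()['grip_force'])
```

```text
t 48.3 pos [ 634.9 -248.4  281.9] psi 1.1 tilt 0.16 | spin u -0.05 shift u [-0.076  0.057  1.03 ] | open 0.227 F [-0.  -0.1 -1.6] q7 0.44
60.31225919723511
```

apply_moves:
  motion:
    - [0.15,-0.07,0.05,0.3,-0.05]
    - [0.15,0,0,0.3,0]
    - [0.15,0,0,0.2,0]
    - [0.15,0,0,0,0]
    - [0.15,0,0,0,0]

```text
time_s: 48.68
tool_pos: [636.6, -251.0, 258.6]
eef_rot: [-0.0, 0.699, 0.716, -0.0]
contact_force: [-0.2, -0.3, -2.2]
opening: 0.227
grip_force: 60.3
```

Run:
```python
from h import *
plan(636.7,-250.6,251,1.4)
```

```text
t 48.7 pos [ 636.6 -251.   258.6] psi 1.4 tilt 0.05 | spin u -0.01 shift u [0.014 0.002 0.253] | open 0.227 F [-0.2 -0.3 -2.2] q7 0.45
```

apply_moves:
  motion:
    - [0.15,0.01,0,0.1,0]
    - [0.15,0,0,0.09,0]
    - [0.15,0,0,0,0]
    - [0.15,0,0,0,0]

```text
time_s: 49.02
tool_pos: [636.7, -250.8, 253.1]
eef_rot: [-0.0, 0.699, 0.716, 0.0]
contact_force: [-0.3, 0.8, -1.7]
opening: 0.228
grip_force: 60.3
```

apply_moves:
  motion:
    - [0.15,0,0,0.04,0]
    - [0.15,0,0,0,0]

```text
time_s: 49.18
tool_pos: [636.8, -250.9, 251.9]
eef_rot: [-0.0, 0.699, 0.716, 0.0]
contact_force: [0.6, -0.3, -2.2]
opening: 0.23
grip_force: 60.3
```

apply_moves:
  motion:
    - [0.15,0,0,0.03,0]
    - [0.15,0,0,0,0]

```text
time_s: 49.35
tool_pos: [636.9, -250.9, 251.1]
eef_rot: [0.0, 0.699, 0.716, 0.0]
contact_force: [-0.5, -0.5, -1.9]
opening: 0.229
grip_force: 60.5
```

apply_moves:
  motion:
    - [0.15,0,0,0.03,0]
    - [0.15,0,0,0,0]

```text
time_s: 49.52
tool_pos: [636.9, -250.9, 251.1]
eef_rot: [0.0, 0.699, 0.716, 0.0]
contact_force: [-0.9, 0.3, 4.0]
opening: 0.231
grip_force: 61.1
```

apply_moves:
  motion:
    - [0.15,0,0,0.02,0]
    - [0.15,0,0,0,0]

```text
time_s: 49.68
tool_pos: [636.9, -250.9, 251.0]
eef_rot: [0.0, 0.699, 0.716, 0.0]
contact_force: [-2.2, 1.5, 8.1]
opening: 0.231
grip_force: 61.7
```

Seated. I'll release, rise and clear the camera's view.

apply_moves:
  motion:
    - [0.3,0,0,-0.02,0]
    - [0.45,0,0,0,0]
    - [0.6,0,0,0,0]
    - [0.6,0,0,0,0]
    - [0.6,0,0,-0.2,0]
    - [0.6,0,0,-0.6,0]
    - [0.6,0,0,-0.9,0]
    - [0.6,0,0,-0.9,0]
    - [0.6,0,0,-0.9,0]
    - [0.6,0.9,-0.3,0,0]
    - [0.6,0.9,-0.3,0,0]
    - [0.6,0.9,-0.3,0,0]

```text
time_s: 50.68
tool_pos: [607.5, -170.1, 356.2]
eef_rot: [0.001, 0.699, 0.715, 0.001]
contact_force: [0.5, 0.3, 0.1]
opening: 0.602
grip_force: 0.0
```

apply_moves:
  motion:
    - [0.6,0.9,-0.3,0,0]
    - [0.6,0.9,-0.3,0,0]
    - [0.6,0.9,-0.3,0,0]
    - [0.6,0.9,-0.3,0,0]
    - [0.6,0.9,-0.3,0,0]
    - [0.6,0,0,0,0]
    - [0.6,0,0,0,0]
    - [0.6,0,0,0,0]

```text
time_s: 51.35
tool_pos: [559.9, -37.2, 355.6]
eef_rot: [0.001, 0.699, 0.715, 0.0]
contact_force: [0.4, 0.4, 0.7]
opening: 0.6
grip_force: 0.0
```

Run:
```python
from h import *
c=get_image('top')
hsv=cv2.cvtColor(c['image'],cv2.COLOR_RGB2HSV)
yel=((hsv[...,0]>22)&(hsv[...,0]<32)&(hsv[...,1]>170)&(hsv[...,2]>110)).astype(np.uint8)
print('bar',blob(c,yel,(345,125,395,178),94))
plan(0,0,0,0)
cv2.imwrite('pics/t7.png',cv2.resize(c['image'][110:250,120:410,::-1],None,fx=2.7,fy=2.7,interpolation=cv2.INTER_CUBIC))
```

```text
bar {'mean': array([ 636.5, -250.2], dtype=float32), 'rect': array([ 637.4, -250.2]), 'size': array([18.8, 64.3]), 'ang': 0.8, 'pca': 91.0, 'ext': array([19.1, 67. ]), 'z': 93.6, 'n': 228}
t 51.4 pos [560.  -37.8 355.6] psi 1.3 tilt 0.09 | spin u 0.26 shift u [  1.261 -18.666  11.852] | open 0.6 F [-0.6 -0.5 -0.4] q7 0.17
```

View pics/t7.png

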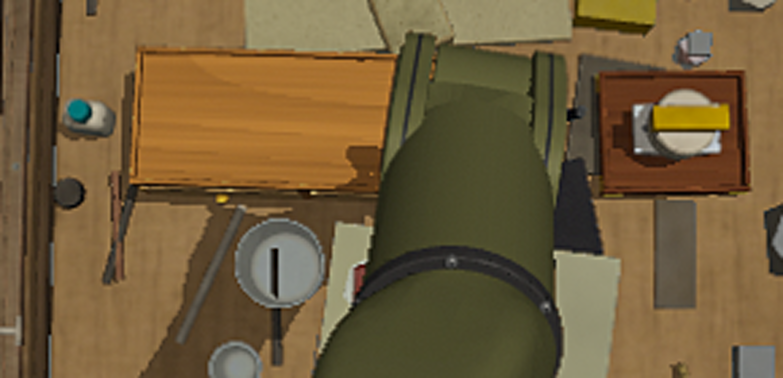

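The bar lies across the tins, centred at crop (691,117), with the plates and tins beneath it. The bottle at (90,118) and the cap at (68,192) have not moved. Its z of 93.6 and centre of (636.5,-250.2) match what they should be.

```bash
python3 -c "from bench import sign_off;print(sign_off())"
```

```text
the job is handed in; nothing more can be done
None
```

The job is done and handed in: the short and medium plates (the long one was absent), both tins and the brass bar are stacked in the middle of the tray, about 1 mm off centre by the camera, each plate pressed and felt flat, and the glue bottle and cap were left where they stood.

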